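Pack and pin the first-aid chest

TASK

Get the staff-room first-aid chest ready for the school outing: set the green-capped bottle down upright in the chest's empty compartment, the one with the blue mat, then shut the lid. Swing the hasp down over the staple until it lies flat on the chest's front, and drop the red-handled retaining pin from the pen stand down through the staple loop until its collar rests on the loop. Leave everything else where it is.

Things in the scene. Friction and masses are not known exactly. Their poses are not given: they have to be found in the camera images.
- chest: White first-aid chest with aluminium corners, fixed to the desk: 170 (x) x 330 (y) x 115 mm high without its lid, walls and floor 6 mm. Origin: centre of its underside on the desk. z up; its front, with the staple and the hasp, faces its own -x; the lid hinge is along its +x rim. Inside, two 45 mm high dividers at y = +-53 mm make three compartments, each about 158 x 100 mm, centred at y = -106, 0 and +106 mm (which one is empty varies).
- liner: Blue non-slip mat, 140 x 96 x 2 mm, fixed to the floor of the empty compartment; it nearly fills that floor. Origin: centre of its underside, 6 mm above the desk, on the chest's x = 0. Axes parallel to the chest's.
- lid (a joint): Lid angle in rad: 0 shut, about 1.2 to 1.5 (standing nearly upright) at the start, 1.75 at most. Its friction stay holds it wherever it is left; it takes up to about 5 N near the front edge to push it down, and it does not fall by itself.
- lid_hinge (a point): Point on the lid's hinge axis, at the middle of the chest's rear rim (chest x = +85 mm, 115 mm above the desk). The axis runs along the chest's y.
- lid_edge (a point): Middle of the lid's front upper edge. The white lid is a shallow pan 170 x 330 mm, 28 mm deep with a 4 mm top and 5 mm skirts (closed, its top is 143 mm above the desk); this point lies 170 mm from the hinge axis along the lid and 28 mm out of the rim plane. A screwed steel leaf and the hasp take the middle 48 mm of the front edge; the rest of the top is bare and may be pushed.
- hasp (a joint): Angle in rad of the steel hasp about its hinge at the lid's front upper edge, measured against the lid: 0 hanging down flat on the chest's front (home), 1.57 straight out to the front, 3.14 standing straight up from the closed lid, 4.3 laid back over the lid (its stop). Starts between 3.3 and 4.1. Its stiff hinge stays where it is left (about 0.05 N m of friction) and turns the whole way round the front.
- hasp_hinge (a point): Centre of the hasp's hinge axis, parallel to the chest's y; with the lid shut it is 88 mm in front of the chest's centre (chest x = -88 mm) and 139 mm above the desk.
- hasp_tip (a point): Middle of the hasp's free end, 87 mm from its hinge axis. The hasp is a plate 48 mm wide and 4 mm thick, its mid-plane through the hinge axis; its slot, 31 mm wide, runs from 47 to 67 mm from the axis and passes over the staple. Push it on the solid plate: a fingertip can catch in the slot.
- staple_loop (a point): Where the pin belongs, in the staple's opening, level with the top of its wire (90 mm above the desk, chest x = -107 mm, y = 0). The staple is a level U of 6 mm steel wire standing 38 mm out of the chest's front, 27 mm wide overall; its opening is 15 mm wide (chest y) and ends 32 mm out of the front; the hasp, when home, takes the first 5 mm and stands above it, so a pin centred here passes the plate with 6 mm to spare at its collar. Axes parallel to the chest's.
- bottle: White antiseptic bottle, 46 mm across, 115 mm high, about 150 g, standing on the desk to one side of the chest. Round green cap 30 mm across, from 87 to 115 mm above its base; its shoulder begins 70 mm above its base. Origin: centre of its base, z up.
- pin: Retaining pin, about 60 g, standing upright in one of the pen stand's holes. Origin: centre of the underside of its collar (22 mm across, 5 mm thick), which rests on the pen stand's top. Steel shank 8 mm across and 45 mm long below the collar, with a tapered end; red round handle, 18 mm across, from 5 to 55 mm above the collar's underside. z along the pin, up to the handle.
- pen_stand: Wooden block fixed to the desk on the other side of the chest, 140 (x) x 50 (y) x 60 mm high, origin at the centre of its underside; three round 14 mm holes, 50 mm deep, in a row along its x at -40, 0 and +40 mm. One holds the pin, the others the markers.
- marker_blue: Bystander: blue-capped marker, 13 mm across, 117 mm long, upright in a hole of the pen stand (about 67 mm of it shows). Origin: its lower end.
- marker_green: Bystander: green-capped marker like the blue one, in another hole of the pen stand.
- plaster_box: Bystander: small carton 60 x 60 x 48 mm in one compartment of the chest. Origin: centre of its underside.
- ointment_jar: Bystander: amber jar, 52 mm across, 50 mm high, in another compartment of the chest. Origin: centre of its underside.
- paper_cup: Bystander: white paper cup, 72 mm across, 85 mm high, on the desk. Origin: centre of its base.
- tape_dispenser: Bystander: pale desk tape dispenser, 160 x 60 x 88 mm, on the desk. Origin: centre of its underside.
- mouse: Bystander: grey computer mouse, 105 x 60 x 32 mm, on the desk. Origin: centre of its underside.

How it is judged (in metres and radians):
On the way, in this order (a step that is already met when the one before it is completed fails the run):
1. the bottle stands upright on the blue mat in the empty compartment, let go (x of bottle in the frame of chest between -0.06 and 0.06 m and y of bottle in the frame of liner between -0.035 and 0.035 m and z of bottle in the frame of liner between -0.008 and 0.008 m and angle between bottle's own z axis and vertical below 0.12 rad and contact force between the fingers and bottle below 0.2 N and linear speed of bottle below 0.03 m/s), for 0.2 s.
2. the lid is shut (value of joint lid below 0.025 rad), for 0.1 s.
3. the hasp is swung over the staple and flat on the chest's front (value of joint lid below 0.025 rad and value of joint hasp below 0.12 rad), for 0.1 s.
4. the pin is through the staple loop, its collar on the loop (value of joint hasp below 0.12 rad and horizontal distance between pin and staple_loop below 0.011 m and z of pin in the frame of staple_loop between -0.006 and 0.006 m and angle between pin's own z axis and vertical below 0.15 rad), for 0.2 s.
At the end, for the whole second after the job is handed in: Bottle upright (0.12 rad) on the blue mat; lid shut (below 0.025 rad); hasp flat on the front (below 0.12 rad); pin at rest through the loop: collar underside within 6 mm of the wire's top and 11 mm of the opening's middle, upright within 0.15 rad (all of step 4 and x of bottle in the frame of chest between -0.06 and 0.06 m and y of bottle in the frame of liner between -0.035 and 0.035 m and z of bottle in the frame of liner between -0.008 and 0.008 m and angle between bottle's own z axis and vertical below 0.12 rad and value of joint lid below 0.025 rad and linear speed of pin below 0.02 m/s and angular speed of pin below 0.2 rad/s); the robot touches nothing.
It fails at once if other stock in the chest (carton, jar) is moved by more than 30 mm (distance of any of plaster_box, ointment_jar from where it was at the start of the episode above 0.03 m).
It fails at once if a marker in the pen stand is moved by more than 30 mm (distance of any of marker_blue, marker_green from where it was at the start of the episode above 0.03 m).
It fails at once if the paper cup, the tape dispenser or the mouse is moved by more than 30 mm (distance of any of paper_cup, tape_dispenser, mouse from where it was at the start of the episode above 0.03 m).
It fails at once if the bottle is dropped into the chest instead of set down (linear speed of bottle above 0.7 m/s and z of bottle in the frame of chest below 0.07 m and x of bottle in the frame of chest between -0.08 and 0.08 m and y of bottle in the frame of chest between -0.16 and 0.16 m).
It also fails if it takes over 72 s, if anything falls off the work surface, if the arm or the gripper's body presses on something with over 40 N, if the wrist force passes 120 N, or if a joint passes its speed limit or range.

ROBOT

A 6-joint arm with a two-finger parallel gripper is mounted at the origin on the work surface. World frame = base frame: x ahead of the robot, y to its left, z up, the work surface at z = 0. Lengths are in m, angles in degrees, forces in N, time in s.
With the tool pointing down it reaches from about 0.35 to 0.875 m from the base axis. Payload 4.2 kg.
Tool frame: the origin (TCP) lies midway between the tips of the shut fingers; the grasp point (between the pads) lies 19 mm behind it; z points along the fingers, y is the line along which they close (so a half turn about z gives the same grasp; the last joint's range is limited). The gripper opens to 87 mm and grips with 3 to 60 N. Pads are 19 mm wide; open, the fingers measure 117 mm over their backs; the gripper's body (75 mm by 190 mm) begins 51 mm behind the grasp point.
Start: joints at [83.629, 22.042, 0.453, 0, -68.411, -14.817], TCP at [0.226, 0.583, 0.223] pointing down, gripper open.
Joint ranges: [-179.83, 179.83], [-69.29, 118.12], [-61.27, 80.66], [-181.25, 117.63], [-171.15, -9.14], [-177.46, 177.46]. Speed limits (degrees/s): [159.86, 159.86, 180, 180, 180, 180].

INTERFACE

Orientations are given as a 3x3 rotation matrix whose columns are the frame's x, y, z axes.
In Python, from station import sense, capture, camera_params, finish_job gives the robot as it stands.
- The arm moves only by the tool drive_tool, never from a script. Its argument "rows" is a list of rows, each an object of numbers: "tx", "ty", "tz": the shift along the tool's x, y, z in cm; "ax", "ay", "az": the turn, a rotation vector about the tool's x, y, z in rad; "claw": the finger opening in cm, from 0 to 8.7. In form: [{"tx": .., "ty": .., "tz": .., "ax": .., "ay": .., "az": .., "claw": ..}, ...]. A call has 1 to 10 rows; each row shifts and turns the commanded pose from where the row before left it, along the tool's axes as they then stand; what a row does not reach is not made up. A row lasts 1/12 s, in which the tool goes at most 41.7 mm and 7.16 degrees, less where a joint would pass 70% of its speed; a pose out of reach is approached as far as the arm can. A call with a gripper value outside its range is refused whole. The fingers move at their own pace and stop on an object; the grip force is fixed at half the most. Time passes only in rows, so rows that do not move let the fingers close. It gives the time, the measured TCP pose, the force, the opening and the grip force at its end, in the units of the state.
- sense(): the state, without advancing time (a new reading comes with each control period).
- capture(name): name is "side" or "top" or "wrist"; returns (picture, depth): 420x560x3 uint8, red, green, blue; 420x560 float32, m along the optical axis (not along the pixel's ray), 0 where there is no reading.
- camera_params(name): a dict with "intrinsics" (3x3 intrinsics, pixels), "k1" (the pictures are not rectified: a ray, as slopes to the right and down, at radius r is drawn at 1 + k1 r^2 times it, then the intrinsics apply), "R" (3x3) and "t" (3): a world point X has camera coordinates R X + t; the wrist camera has in their place "tool_from_camera" (4x4, takes a point from camera to tool coordinates, whose origin is the TCP and whose axes are the flange's). Camera axes: x right, y down, z forward; pixel columns grow to the right and rows downward; lengths in m; the calibration is good to about 2 mm. A picture is of the moment at which its call begins: read the wrist's pose just before it. camera_params takes no time and is no camera call.
- finish_job(): hands the job in; it is judged then, once.
The state is a dict: "time_s": time; "joints": joint angles; "joint_velocities": joint speeds; "effort": joint torques, N m; "tcp_pos": TCP position; "ee_rot": TCP orientation; "wrist_force": force on the tool from outside, world axes, zero at the start; "moment": the same for the moment, N m; "gripper_width": opening from 0.0 (shut) to 1.0 (fully open); "gripper_force": force on a finger pad.
Only numpy, scipy, OpenCV 4.12 (cv2) and the standard library are available. Lean on these libraries where they do the work, as an engineer would, in place of code of your own. Each camera call takes 0.05 s, during which the arm holds its last target. There are 200 camera calls.

## Working session

There is one attempt and no reset: what is moved stays moved. The work goes in short steps, Python scripts to look and compute and a tool call to move; the robot and the scene stay as the last step left them, time stands still between calls to the robot, and variables do not carry over. Pictures are saved under pics/ and viewed, at most 10 in all, crops included, and the job is handed in when it is done.

Besides the shell and the picture viewer there is one more tool, called by a JSON object that holds its "method" and its "body". drive_tool: Moves the arm, as the interface text tells. Its arguments: {"type":"object","properties":{"rows":{"type":"array"}},"required":["rows"]}

```bash
mkdir -p pics; cat > h.py <<'E'
import numpy as np, cv2
from station import sense, capture, camera_params, finish_job
def grab(n):
    s=sense(); im,d=capture(n); np.savez(f'/tmp/{n}.npz',im=im,d=d,p=s['tcp_pos'],R=s['ee_rot']); return im,d
def world(n,u,v,z=None):
    """pixel -> world by depth (or plane z)"""
    f=np.load(f'/tmp/{n}.npz'); c=camera_params(n); K=np.array(c['intrinsics'])
    q=np.array([(u-K[0,2])/K[0,0],(v-K[1,2])/K[1,1]]); r=q.copy()
    for _ in range(20): r=q/(1+c['k1']*(r@r))
    ray=np.array([r[0],r[1],1.])
    if n=='wrist':
        T=np.array(c['tool_from_camera']); R=np.array(f['R'])@T[:3,:3]; o=np.array(f['p'])+np.array(f['R'])@T[:3,3]
    else:
        R=np.array(c['R']).T; o=-R@np.array(c['t'])
    d=float(np.median(f['d'][int(v)-1:int(v)+2,int(u)-1:int(u)+2])) if z is None else (z-o[2])/(R@ray)[2]
    return o+R@ray*d
E
python3 - <<'E'
from h import *
s=sense(); print(s['time_s'],s['tcp_pos'],np.round(s['ee_rot'],3))
for n in('top','side'):
    im,d=grab(n); cv2.imwrite(f'pics/{n}0.png',cv2.resize(im[...,::-1],(800,600),interpolation=cv2.INTER_CUBIC))
    c=camera_params(n); print(n,c['intrinsics'],np.round(c['R'],2),-np.array(c['R']).T@c['t'])
print(camera_params('wrist'))
E
```

```text
0.0 [0.22566065 0.58220759 0.22150138] [[ 0.932 -0.362 -0.001]
 [-0.362 -0.932 -0.002]
 [ 0.     0.002 -1.   ]]
top [[390.28073448   0.         275.23876242]
 [  0.         390.28073448 217.46143105]
 [  0.           0.           1.        ]] [[ 0.1  -1.    0.01]
 [-0.97 -0.1  -0.21]
 [ 0.21  0.01 -0.98]] [ 0.35297379 -0.00147647  0.94516664]
side [[476.42940539   0.         273.28520358]
 [  0.         476.42940539 207.81638763]
 [  0.           0.           1.        ]] [[ 0.83  0.55  0.  ]
 [ 0.5  -0.75 -0.44]
 [-0.24  0.36 -0.9 ]] [ 0.83364486 -0.49268435  1.32702472]
{'intrinsics': array([[290.76715118,   0.        , 276.75327431],
       [  0.        , 290.76715118, 212.03503634],
       [  0.        ,   0.        ,   1.        ]]), 'k1': -0.05723896843072141, 'tool_from_camera': array([[-2.62822657e-04, -9.60903510e-01, -2.76883324e-01,
         7.57130754e-02],
       [ 9.99999961e-01, -2.77333024e-04,  1.32461210e-05,
        -5.10919011e-04],
       [-8.95171339e-05, -2.76883310e-01,  9.60903546e-01,
        -1.62090266e-01],
       [ 0.00000000e+00,  0.00000000e+00,  0.00000000e+00,
         1.00000000e+00]])}
```

View pics/top0.png

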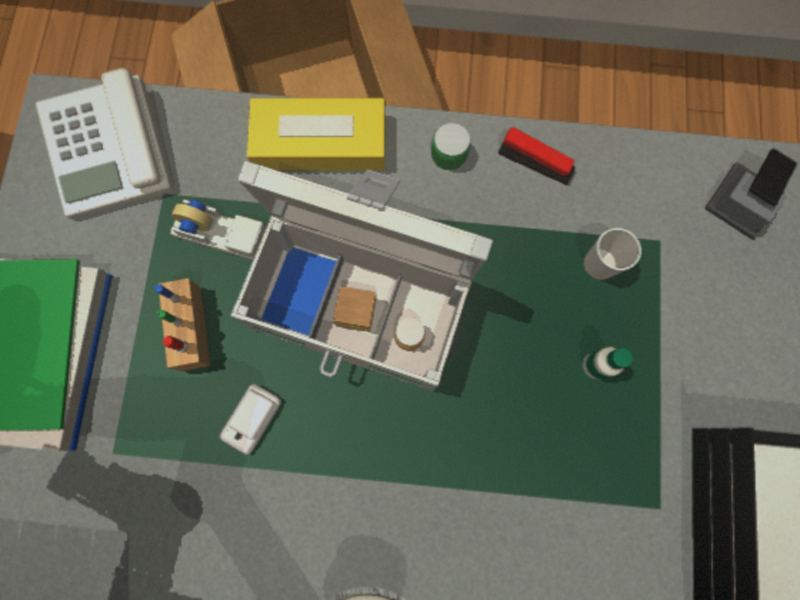

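View pics/side0.png

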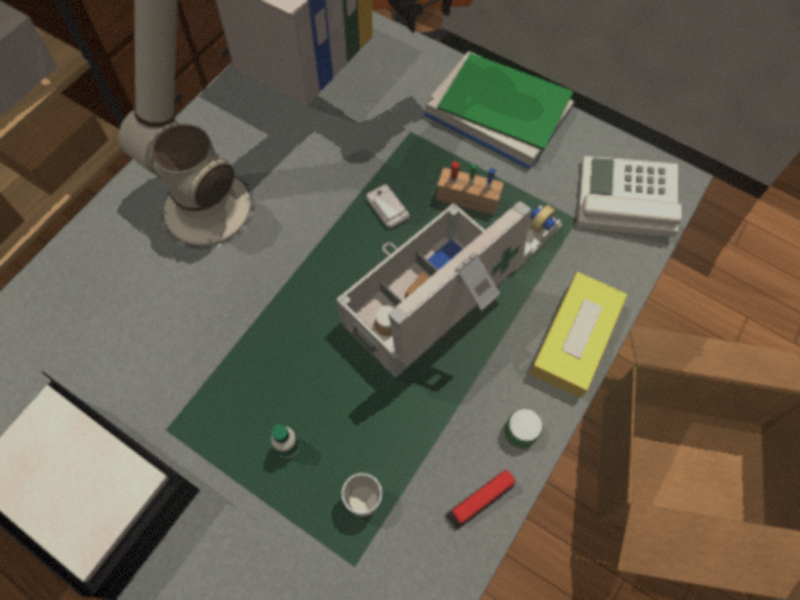

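The top view shows the bottle cap at (621,357), the blue-mat compartment at (300,290), the staple at (330,368) and the pin's red handle at (172,342), all in the 800x600 picture. The side view agrees.

```bash
python3 - <<'E'
from h import *
S=0.7
P={'cap':(621,357,.115),'chestFL':(236,313,.115),'chestFR':(437,383,.115),'staple end':(328,373,.087),'redtop':(171,340,.115),'blue':(160,289,.127),'green':(163,314,.127),
'psTL':(157,284,.06),'psBR':(196,367,.06),'psTR':(190,279,.06),'psBL':(168,370,.06),'mat':(302,290,.008),'lidedgeL':(243,166,None),'lidedgeR':(492,241,None),'lidmid':(365,200,None),'hasptip':(378,175,None),'cup':(618,245,.085),'mouse':(252,415,.03),'box':(357,300,None),'jar':(410,327,None),'tape':(200,215,None)}
for k,(u,v,z) in P.items():
    print(k,world('top',u*S,v*S).round(3),world('top',u*S,v*S,z).round(3) if z else '')
im=np.load('/tmp/top.npz')['im'];cv2.imwrite('pics/c1.png',cv2.resize(im[105:275,155:355,::-1],(800,680))[:600])
E
```

```text
cap [ 0.492 -0.338  0.112] [ 0.491 -0.337  0.115]
chestFL [0.501 0.248 0.113] [0.501 0.248 0.115]
chestFR [ 0.426 -0.065  0.113] [ 0.426 -0.065  0.115]
staple end [0.427 0.101 0.088] [0.427 0.101 0.087]
redtop [0.451 0.339 0.113] [0.451 0.339 0.115]
blue [0.525 0.365 0.125] [0.524 0.364 0.127]
green [0.487 0.354 0.124] [0.487 0.353 0.127]
psTL [ 0.56   0.428 -0.001] [0.546 0.401 0.06 ]
psBR [0.421 0.329 0.017] [0.418 0.314 0.06 ]
psTR [ 0.574  0.372 -0.   ] [0.56  0.348 0.06 ]
psBL [ 0.413  0.382 -0.001] [0.409 0.357 0.06 ]
mat [0.572 0.173 0.005] [0.572 0.173 0.008]
lidedgeL [0.662 0.218 0.285] 
lidedgeR [ 0.593 -0.106  0.284] 
lidmid [0.628 0.057 0.292] 
hasptip [0.69  0.048 0.236] 
cup [ 0.698 -0.361  0.036] [ 0.679 -0.341  0.085]
mouse [0.353 0.222 0.03 ] [0.353 0.222 0.03 ]
box [0.553 0.072 0.052] 
jar [ 0.517 -0.018  0.053] 
tape [0.665 0.344 0.077]
```

View pics/c1.png

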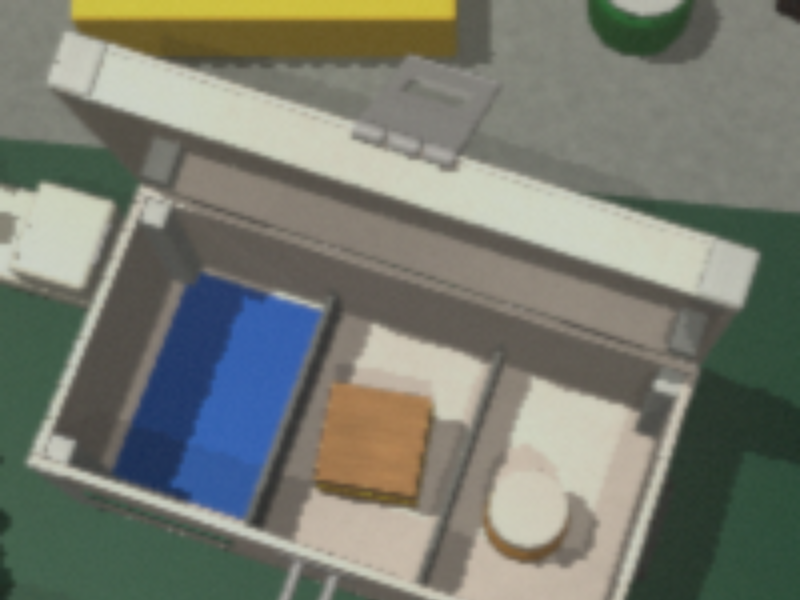

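The crop shows the chest rims, with the mat on the +y side and the carton and jar in the other two compartments. From it I get chest origin ≈ (0.546, 0.072), yaw -13.4°; two independent estimates agree. The mat centre is ≈ (0.571, 0.175) and the bottle ≈ (0.491, -0.337). I'll plan the transit to the bottle with the wrist camera facing the robot.

```bash
cat > plan.py <<'E'
import json
from h import *
from scipy.spatial.transform import Rotation as Ro
C=np.array([.546,.072]); th=np.deg2rad(-13.4); A=np.array([[np.cos(th),-np.sin(th)],[np.sin(th),np.cos(th)]])
def cw(x,y): return C+A@[x,y]       # chest -> world
def wc(p): return A.T@(np.array(p[:2])-C)
def plan(wps,claw,step=4.0,p=None,R=None):
    """wps: [(x,y,z,yaw turn deg (relative, about world z)[,n])]; prints rounded rows"""
    s=sense(); p=np.array(s['tcp_pos']) if p is None else p; R=np.array(s['ee_rot']) if R is None else R
    for w in wps:
        tgt=np.array(w[:3]); dy=np.deg2rad(w[3]); n=int(max(np.ceil(np.linalg.norm(tgt-p)*100/step),np.ceil(abs(dy)/.12),w[4] if len(w)>4 else 1)); p0=p.copy(); out=[]; done=0
        for i in range(1,n+1):
            d=np.round(R.T@(p0+(tgt-p0)*i/n-p)*100,1); a=round(-dy*i/n-done,2); done+=a
            p=p+R@d/100; R=R@Ro.from_rotvec([0,0,a]).as_matrix()
            r=dict(tx=d[0],ty=d[1],tz=d[2],az=a); r={k:float(v) for k,v in r.items() if v}; r['claw']=claw; out.append(r)
        print(len(out),json.dumps(out),p.round(3))
    return p,R
E
python3 - <<'E'
from plan import *
plan([(.40,.40,.30,-60),(.46,-.10,.30,-72),(.491,-.337,.22,-40)],8.7)
E
```

```text
9 [{"tx": 2.5, "ty": 1.2, "tz": -0.9, "az": 0.12, "claw": 8.7}, {"tx": 2.7, "ty": 0.9, "tz": -0.8, "az": 0.11, "claw": 8.7}, {"tx": 2.7, "ty": 0.5, "tz": -0.9, "az": 0.12, "claw": 8.7}, {"tx": 2.8, "ty": 0.3, "tz": -0.9, "az": 0.12, "claw": 8.7}, {"tx": 2.8, "ty": -0.1, "tz": -0.8, "az": 0.11, "claw": 8.7}, {"tx": 2.8, "ty": -0.4, "tz": -0.9, "az": 0.12, "claw": 8.7}, {"tx": 2.7, "ty": -0.7, "tz": -0.9, "az": 0.11, "claw": 8.7}, {"tx": 2.6, "ty": -1.1, "tz": -0.9, "az": 0.12, "claw": 8.7}, {"tx": 2.5, "ty": -1.3, "tz": -0.8, "az": 0.12, "claw": 8.7}] [0.4 0.4 0.3]
13 [{"tx": 3.9, "ty": 0.1, "az": 0.1, "claw": 8.7}, {"tx": 3.8, "ty": -0.2, "az": 0.09, "claw": 8.7}, {"tx": 3.9, "ty": -0.7, "az": 0.1, "claw": 8.7}, {"tx": 3.7, "ty": -0.9, "az": 0.1, "claw": 8.7}, {"tx": 3.6, "ty": -1.4, "az": 0.09, "claw": 8.7}, {"tx": 3.5, "ty": -1.7, "az": 0.1, "claw": 8.7}, {"tx": 3.3, "ty": -2.0, "az": 0.1, "claw": 8.7}, {"tx": 3.1, "ty": -2.3, "az": 0.09, "claw": 8.7}, {"tx": 2.9, "ty": -2.6, "tz": 0.1, "az": 0.1, "claw": 8.7}, {"tx": 2.6, "ty": -2.9, "az": 0.1, "claw": 8.7}, {"tx": 2.3, "ty": -3.1, "az": 0.09, "claw": 8.7}, {"tx": 2.0, "ty": -3.4, "az": 0.1, "claw": 8.7}, {"tx": 1.6, "ty": -3.5, "az": 0.1, "claw": 8.7}] [ 0.46 -0.1   0.3 ]
7 [{"tx": 1.1, "ty": -3.2, "tz": 1.1, "az": 0.1, "claw": 8.7}, {"tx": 0.8, "ty": -3.3, "tz": 1.2, "az": 0.1, "claw": 8.7}, {"tx": 0.4, "ty": -3.4, "tz": 1.1, "az": 0.1, "claw": 8.7}, {"tx": 0.2, "ty": -3.4, "tz": 1.2, "az": 0.1, "claw": 8.7}, {"tx": -0.3, "ty": -3.4, "tz": 1.1, "az": 0.1, "claw": 8.7}, {"tx": -0.5, "ty": -3.4, "tz": 1.2, "az": 0.1, "claw": 8.7}, {"tx": -0.9, "ty": -3.3, "tz": 1.1, "az": 0.1, "claw": 8.7}] [ 0.49  -0.337  0.22 ]
```

{"method": "drive_tool", "body": {"rows": [{"tx":2.5,"ty":1.2,"tz":-0.9,"az":0.12,"claw":8.7},{"tx":2.7,"ty":0.9,"tz":-0.8,"az":0.11,"claw":8.7},{"tx":2.7,"ty":0.5,"tz":-0.9,"az":0.12,"claw":8.7},{"tx":2.8,"ty":0.3,"tz":-0.9,"az":0.12,"claw":8.7},{"tx":2.8,"ty":-0.1,"tz":-0.8,"az":0.11,"claw":8.7},{"tx":2.8,"ty":-0.4,"tz":-0.9,"az":0.12,"claw":8.7},{"tx":2.7,"ty":-0.7,"tz":-0.9,"az":0.11,"claw":8.7},{"tx":2.6,"ty":-1.1,"tz":-0.9,"az":0.12,"claw":8.7},{"tx":2.5,"ty":-1.3,"tz":-0.8,"az":0.12,"claw":8.7}]}}

```text
invalid input at $.rows[0]: expected keys tx, ty, tz, ax, ay, az, claw
```

{"method": "drive_tool", "body": {"rows": [{"tx":3.9,"ty":0.1,"az":0.1,"claw":8.7},{"tx":3.8,"ty":-0.2,"az":0.09,"claw":8.7},{"tx":3.9,"ty":-0.7,"az":0.1,"claw":8.7},{"tx":3.7,"ty":-0.9,"az":0.1,"claw":8.7},{"tx":3.6,"ty":-1.4,"az":0.09,"claw":8.7},{"tx":3.5,"ty":-1.7,"az":0.1,"claw":8.7},{"tx":3.3,"ty":-2.0,"az":0.1,"claw":8.7},{"tx":3.1,"ty":-2.3,"az":0.09,"claw":8.7},{"tx":2.9,"ty":-2.6,"tz":0.1,"az":0.1,"claw":8.7},{"tx":2.6,"ty":-2.9,"az":0.1,"claw":8.7}]}}

```text
invalid input at $.rows[0]: expected keys tx, ty, tz, ax, ay, az, claw
```

{"method": "drive_tool", "body": {"rows": [{"tx":2.3,"ty":-3.1,"az":0.09,"claw":8.7},{"tx":2.0,"ty":-3.4,"az":0.1,"claw":8.7},{"tx":1.6,"ty":-3.5,"az":0.1,"claw":8.7},{"tx":1.1,"ty":-3.2,"tz":1.1,"az":0.1,"claw":8.7},{"tx":0.8,"ty":-3.3,"tz":1.2,"az":0.1,"claw":8.7},{"tx":0.4,"ty":-3.4,"tz":1.1,"az":0.1,"claw":8.7},{"tx":0.2,"ty":-3.4,"tz":1.2,"az":0.1,"claw":8.7},{"tx":-0.3,"ty":-3.4,"tz":1.1,"az":0.1,"claw":8.7},{"tx":-0.5,"ty":-3.4,"tz":1.2,"az":0.1,"claw":8.7},{"tx":-0.9,"ty":-3.3,"tz":1.1,"az":0.1,"claw":8.7}]}}

```text
invalid input at $.rows[0]: expected keys tx, ty, tz, ax, ay, az, claw
```

Every key is required, so nothing moved. I'll resend.

{"method": "drive_tool", "body": {"rows": [{"tx":2.5,"ty":1.2,"tz":-0.9,"ax":0,"ay":0,"az":0.12,"claw":8.7},{"tx":2.7,"ty":0.9,"tz":-0.8,"ax":0,"ay":0,"az":0.11,"claw":8.7},{"tx":2.7,"ty":0.5,"tz":-0.9,"ax":0,"ay":0,"az":0.12,"claw":8.7},{"tx":2.8,"ty":0.3,"tz":-0.9,"ax":0,"ay":0,"az":0.12,"claw":8.7},{"tx":2.8,"ty":-0.1,"tz":-0.8,"ax":0,"ay":0,"az":0.11,"claw":8.7},{"tx":2.8,"ty":-0.4,"tz":-0.9,"ax":0,"ay":0,"az":0.12,"claw":8.7},{"tx":2.7,"ty":-0.7,"tz":-0.9,"ax":0,"ay":0,"az":0.11,"claw":8.7},{"tx":2.6,"ty":-1.1,"tz":-0.9,"ax":0,"ay":0,"az":0.12,"claw":8.7},{"tx":2.5,"ty":-1.3,"tz":-0.8,"ax":0,"ay":0,"az":0.12,"claw":8.7}]}}

```text
time_s: 0.85
tcp_pos: [0.401, 0.3992, 0.3007]
ee_rot: [[0.145, -0.989, -0.0], [-0.989, -0.145, -0.0], [0.0, 0.0, -1.0]]
wrist_force: [0.4, 1.4, -0.2]
gripper_width: 0.999
gripper_force: 0.0
```

{"method": "drive_tool", "body": {"rows": [{"tx":3.9,"ty":0.1,"tz":0,"ax":0,"ay":0,"az":0.1,"claw":8.7},{"tx":3.8,"ty":-0.2,"tz":0,"ax":0,"ay":0,"az":0.09,"claw":8.7},{"tx":3.9,"ty":-0.7,"tz":0,"ax":0,"ay":0,"az":0.1,"claw":8.7},{"tx":3.7,"ty":-0.9,"tz":0,"ax":0,"ay":0,"az":0.1,"claw":8.7},{"tx":3.6,"ty":-1.4,"tz":0,"ax":0,"ay":0,"az":0.09,"claw":8.7},{"tx":3.5,"ty":-1.7,"tz":0,"ax":0,"ay":0,"az":0.1,"claw":8.7},{"tx":3.3,"ty":-2.0,"tz":0,"ax":0,"ay":0,"az":0.1,"claw":8.7},{"tx":3.1,"ty":-2.3,"tz":0,"ax":0,"ay":0,"az":0.09,"claw":8.7},{"tx":2.9,"ty":-2.6,"tz":0,"ax":0,"ay":0,"az":0.1,"claw":8.7},{"tx":2.6,"ty":-2.9,"tz":0,"ax":0,"ay":0,"az":0.1,"claw":8.7}]}}

```text
time_s: 1.68
tcp_pos: [0.4454, 0.0139, 0.3005]
ee_rot: [[-0.733, -0.68, -0.0], [-0.68, 0.733, 0.0], [-0.0, 0.0, -1.0]]
wrist_force: [0.1, 0.7, -0.4]
gripper_width: 1.002
gripper_force: 0.0
```

{"method": "drive_tool", "body": {"rows": [{"tx":2.3,"ty":-3.1,"tz":0,"ax":0,"ay":0,"az":0.09,"claw":8.7},{"tx":2.0,"ty":-3.4,"tz":0,"ax":0,"ay":0,"az":0.1,"claw":8.7},{"tx":1.6,"ty":-3.5,"tz":0,"ax":0,"ay":0,"az":0.1,"claw":8.7},{"tx":1.1,"ty":-3.2,"tz":1.1,"ax":0,"ay":0,"az":0.1,"claw":8.7},{"tx":0.8,"ty":-3.3,"tz":1.2,"ax":0,"ay":0,"az":0.1,"claw":8.7},{"tx":0.4,"ty":-3.4,"tz":1.1,"ax":0,"ay":0,"az":0.1,"claw":8.7},{"tx":0.2,"ty":-3.4,"tz":1.2,"ax":0,"ay":0,"az":0.1,"claw":8.7},{"tx":-0.3,"ty":-3.4,"tz":1.1,"ax":0,"ay":0,"az":0.1,"claw":8.7},{"tx":-0.5,"ty":-3.4,"tz":1.2,"ax":0,"ay":0,"az":0.1,"claw":8.7},{"tx":-0.9,"ty":-3.3,"tz":1.1,"ax":0,"ay":0,"az":0.1,"claw":8.7}]}}

```text
time_s: 2.52
tcp_pos: [0.4903, -0.3383, 0.2193]
ee_rot: [[-0.971, 0.241, -0.001], [0.241, 0.971, 0.001], [0.001, 0.0, -1.0]]
wrist_force: [0.5, 0.9, 0.2]
gripper_width: 1.001
gripper_force: 0.0
```

```bash
sed -i "s/r={k:float(v) for k,v in r.items() if v}; r\['claw'\]=claw/r=dict(tx=float(d[0]),ty=float(d[1]),tz=float(d[2]),ax=0,ay=0,az=float(a),claw=claw)/" plan.py
python3 - <<'E'
from plan import *
s=sense(); print(s['time_s'],s['tcp_pos'],s['joints'].round(1) if hasattr(s['joints'],'round') else s['joints'],np.round(s['ee_rot'],3))
im,d=grab('wrist'); cv2.imwrite('pics/w1.png',im[...,::-1])
E
```

```text
2.5167 [ 0.49029939 -0.33826621  0.21927034] [-19.1  19.4  -4.1  -0.  -66.6 -84.9] [[-0.971  0.241 -0.001]
 [ 0.241  0.971  0.001]
 [ 0.001  0.    -1.   ]]
```

View pics/w1.png

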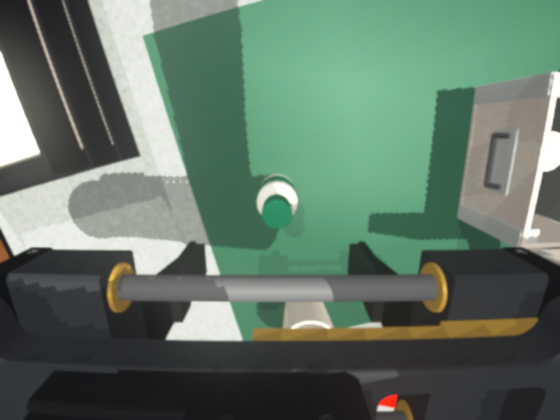

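The wrist view has the cap top at (277,212), with the fingers straddling it.

```bash
python3 - <<'E'
from plan import *
w=world('wrist',277,212,.115); print(w,world('wrist',277,212))
plan([(w[0],w[1],.12,0),(w[0],w[1],.082,0)],8.7)
E
```

```text
[ 0.49098283 -0.33764106  0.115     ] [ 0.49092562 -0.33762714  0.11520728]
3 [{"tx": -0.0, "ty": 0.2, "tz": 3.2, "ax": 0, "ay": 0, "az": -0.0, "claw": 8.7}, {"tx": -0.0, "ty": 0.1, "tz": 3.2, "ax": 0, "ay": 0, "az": -0.0, "claw": 8.7}, {"tx": -0.0, "ty": 0.2, "tz": 3.2, "ax": 0, "ay": 0, "az": -0.0, "claw": 8.7}] [ 0.491 -0.338  0.12 ]
1 [{"tx": -0.0, "ty": -0.0, "tz": 3.8, "ax": 0, "ay": 0, "az": -0.0, "claw": 8.7}] [ 0.491 -0.338  0.082]
```

{"method": "drive_tool", "body": {"rows": [{"tx":0,"ty":0.1,"tz":3.5,"ax":0,"ay":0,"az":0,"claw":8.7},{"tx":0,"ty":0,"tz":3.5,"ax":0,"ay":0,"az":0,"claw":8.7},{"tx":0,"ty":0,"tz":3.5,"ax":0,"ay":0,"az":0,"claw":8.7},{"tx":0,"ty":0,"tz":2.0,"ax":0,"ay":0,"az":0,"claw":8.7},{"tx":0,"ty":0,"tz":1.2,"ax":0,"ay":0,"az":0,"claw":8.7},{"tx":0,"ty":0,"tz":0,"ax":0,"ay":0,"az":0,"claw":2.0},{"tx":0,"ty":0,"tz":0,"ax":0,"ay":0,"az":0,"claw":2.0},{"tx":0,"ty":0,"tz":0,"ax":0,"ay":0,"az":0,"claw":2.0},{"tx":0,"ty":0,"tz":0,"ax":0,"ay":0,"az":0,"claw":2.0},{"tx":0,"ty":0,"tz":0,"ax":0,"ay":0,"az":0,"claw":2.0}]}}

```text
time_s: 3.4
tcp_pos: [0.4918, -0.336, 0.085]
ee_rot: [[-0.972, 0.236, 0.003], [0.236, 0.972, -0.001], [-0.003, -0.0, -1.0]]
wrist_force: [0.5, 0.3, 0.2]
gripper_width: 0.706
gripper_force: 0.0
```

{"method": "drive_tool", "body": {"rows": [{"tx":0,"ty":0,"tz":0,"ax":0,"ay":0,"az":0,"claw":2.0},{"tx":0,"ty":0,"tz":0,"ax":0,"ay":0,"az":0,"claw":2.0},{"tx":0,"ty":0,"tz":0,"ax":0,"ay":0,"az":0,"claw":2.0},{"tx":0,"ty":0,"tz":-1,"ax":0,"ay":0,"az":0,"claw":2.0},{"tx":0,"ty":0,"tz":-2,"ax":0,"ay":0,"az":0,"claw":2.0}]}}

```text
time_s: 3.82
tcp_pos: [0.4893, -0.335, 0.1119]
ee_rot: [[-0.972, 0.236, -0.005], [0.236, 0.972, 0.003], [0.006, 0.001, -1.0]]
wrist_force: [-0.5, -0.1, -1.1]
gripper_width: 0.332
gripper_force: 30.1
```

```bash
python3 - <<'E'
from plan import *
s=sense(); print(s['gripper_width'],s['gripper_force'],s['tcp_pos'])
t=cw(-.03,.106); print(t)
p=s['tcp_pos']
plan([(p[0],p[1],.25,0),(t[0],t[1],.25,0),(t[0],t[1],.11,0)],2.0,3.5)
E
```

```text
0.3318523756487848 30.06814956665039 [ 0.48929344 -0.33495652  0.11186146]
[0.541382   0.18206668]
4 [{"tx": 0.0, "ty": 0.0, "tz": -3.5, "ax": 0, "ay": 0, "az": -0.0, "claw": 2.0}, {"tx": 0.0, "ty": 0.0, "tz": -3.4, "ax": 0, "ay": 0, "az": -0.0, "claw": 2.0}, {"tx": 0.1, "ty": 0.0, "tz": -3.5, "ax": 0, "ay": 0, "az": -0.0, "claw": 2.0}, {"tx": -0.0, "ty": 0.0, "tz": -3.4, "ax": 0, "ay": 0, "az": -0.0, "claw": 2.0}] [ 0.489 -0.335  0.25 ]
15 [{"tx": 0.5, "ty": 3.4, "tz": 0.0, "ax": 0, "ay": 0, "az": -0.0, "claw": 2.0}, {"tx": 0.5, "ty": 3.5, "tz": 0.0, "ax": 0, "ay": 0, "az": -0.0, "claw": 2.0}, {"tx": 0.4, "ty": 3.4, "tz": 0.0, "ax": 0, "ay": 0, "az": -0.0, "claw": 2.0}, {"tx": 0.5, "ty": 3.4, "tz": 0.0, "ax": 0, "ay": 0, "az": -0.0, "claw": 2.0}, {"tx": 0.5, "ty": 3.5, "tz": 0.0, "ax": 0, "ay": 0, "az": -0.0, "claw": 2.0}, {"tx": 0.5, "ty": 3.4, "tz": 0.0, "ax": 0, "ay": 0, "az": -0.0, "claw": 2.0}, {"tx": 0.4, "ty": 3.4, "tz": 0.0, "ax": 0, "ay": 0, "az": -0.0, "claw": 2.0}, {"tx": 0.5, "ty": 3.5, "tz": 0.0, "ax": 0, "ay": 0, "az": -0.0, "claw": 2.0}, {"tx": 0.5, "ty": 3.4, "tz": 0
[... 184 characters left out ...]
: -0.0, "claw": 2.0}, {"tx": 0.5, "ty": 3.4, "tz": -0.0, "ax": 0, "ay": 0, "az": -0.0, "claw": 2.0}, {"tx": 0.5, "ty": 3.4, "tz": -0.0, "ax": 0, "ay": 0, "az": -0.0, "claw": 2.0}, {"tx": 0.5, "ty": 3.5, "tz": -0.0, "ax": 0, "ay": 0, "az": -0.0, "claw": 2.0}, {"tx": 0.4, "ty": 3.4, "tz": -0.0, "ax": 0, "ay": 0, "az": -0.0, "claw": 2.0}] [0.542 0.182 0.25 ]
4 [{"tx": -0.0, "ty": -0.0, "tz": 3.5, "ax": 0, "ay": 0, "az": -0.0, "claw": 2.0}, {"tx": -0.0, "ty": -0.0, "tz": 3.5, "ax": 0, "ay": 0, "az": -0.0, "claw": 2.0}, {"tx": -0.0, "ty": -0.0, "tz": 3.5, "ax": 0, "ay": 0, "az": -0.0, "claw": 2.0}, {"tx": -0.0, "ty": -0.0, "tz": 3.5, "ax": 0, "ay": 0, "az": -0.0, "claw": 2.0}] [0.541 0.182 0.11 ]
```

Width 29 mm: the cap is gripped. Next I carry it over the chest.

{"method": "drive_tool", "body": {"rows": [{"tx":0,"ty":0,"tz":-3.5,"ax":0,"ay":0,"az":0,"claw":2.0},{"tx":0,"ty":0,"tz":-3.5,"ax":0,"ay":0,"az":0,"claw":2.0},{"tx":0,"ty":0,"tz":-3.5,"ax":0,"ay":0,"az":0,"claw":2.0},{"tx":0,"ty":0.5,"tz":-3.5,"ax":0,"ay":0,"az":0,"claw":2.0},{"tx":0,"ty":1.5,"tz":0,"ax":0,"ay":0,"az":0,"claw":2.0},{"tx":0.5,"ty":3,"tz":0,"ax":0,"ay":0,"az":0,"claw":2.0},{"tx":0.5,"ty":3.5,"tz":0,"ax":0,"ay":0,"az":0,"claw":2.0},{"tx":0.5,"ty":3.5,"tz":0,"ax":0,"ay":0,"az":0,"claw":2.0},{"tx":0.5,"ty":3.5,"tz":0,"ax":0,"ay":0,"az":0,"claw":2.0},{"tx":0.5,"ty":3.5,"tz":0,"ax":0,"ay":0,"az":0,"claw":2.0}]}}

```text
time_s: 4.65
tcp_pos: [0.5111, -0.1437, 0.2542]
ee_rot: [[-0.972, 0.236, 0.0], [0.236, 0.972, 0.0], [-0.0, 0.0, -1.0]]
wrist_force: [0.9, 1.0, -1.0]
gripper_width: 0.327
gripper_force: 30.0
```

{"method": "drive_tool", "body": {"rows": [{"tx":0.5,"ty":3.5,"tz":0,"ax":0,"ay":0,"az":0,"claw":2.0},{"tx":0.5,"ty":3.5,"tz":0,"ax":0,"ay":0,"az":0,"claw":2.0},{"tx":0.5,"ty":3.5,"tz":0,"ax":0,"ay":0,"az":0,"claw":2.0},{"tx":0.5,"ty":3.5,"tz":0,"ax":0,"ay":0,"az":0,"claw":2.0},{"tx":0.5,"ty":3.5,"tz":0,"ax":0,"ay":0,"az":0,"claw":2.0},{"tx":0.5,"ty":3.5,"tz":0,"ax":0,"ay":0,"az":0,"claw":2.0},{"tx":0.5,"ty":3.5,"tz":0,"ax":0,"ay":0,"az":0,"claw":2.0},{"tx":0.5,"ty":3,"tz":0,"ax":0,"ay":0,"az":0,"claw":2.0},{"tx":0,"ty":1.5,"tz":0,"ax":0,"ay":0,"az":0,"claw":2.0},{"tx":0,"ty":0,"tz":0,"ax":0,"ay":0,"az":0,"claw":2.0}]}}

```text
time_s: 5.48
tcp_pos: [0.5415, 0.1487, 0.2537]
ee_rot: [[-0.973, 0.233, 0.0], [0.233, 0.973, 0.0], [-0.0, 0.0, -1.0]]
wrist_force: [-1.1, 0.5, -1.4]
gripper_width: 0.33
gripper_force: 30.0
```

```bash
python3 - <<'E'
from plan import *
s=sense(); print(s['gripper_width'],s['tcp_pos'],wc(s['tcp_pos']))
t=cw(-.03,.106); print(np.array(s['ee_rot']).T@np.r_[t-s['tcp_pos'][:2],.11-s['tcp_pos'][2]]*100)
im,d=grab('wrist'); cv2.imwrite('pics/w2.png',im[...,::-1])
E
```

```text
0.3299558507417491 [0.54151577 0.14873417 0.2536546 ] [-0.02214513  0.07360594]
[ 0.79319558  3.23158832 14.36679758]
```

View pics/w2.png

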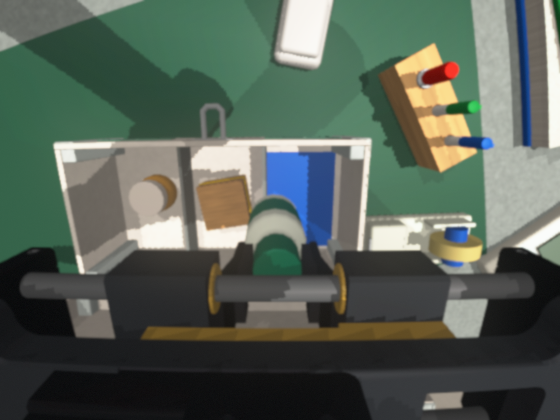

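The wrist view shows the bottle held upright, and the chest axis-parallel to the tool. The front rim corners are at (57,146) and (369,141), the staple's outer end at (212,104) and the red handle top at (450,71). I'll use these to refine the chest pose.

```bash
python3 - <<'E'
from plan import *
a=world('wrist',56,146,.115);b=world('wrist',370,141,.115);print(a,b,np.linalg.norm(a-b),np.rad2deg(np.arctan2(*(b-a)[[0,1]])),wc((a+b)/2))
for u,v,z in((212,103,.09),(212,115,.09),(203,115,.09),(222,115,.09),(450,70,.115),(478,107,.127),(489,143,.127),(300,156,.008)):
    w=world('wrist',u,v,z);print(u,v,w.round(4),world('wrist',u,v).round(3),wc(w).round(4))
E
```

```text
[ 0.42802015 -0.06139187  0.115     ] [0.50105696 0.25627734 0.115     ] 0.3259572119827342 12.948120581878335 [-0.08514003  0.00587156]
212 103 [0.4256 0.1063 0.09  ] [0.414 0.09  0.001] [-0.1251  0.0055]
212 115 [0.4374 0.1028 0.09  ] [0.429 0.085 0.   ] [-0.1128  0.0048]
203 115 [0.4351 0.0934 0.09  ] [0.435 0.093 0.09 ] [-0.1129 -0.0049]
222 115 [0.44   0.1133 0.09  ] [0.44  0.113 0.09 ] [-0.1127  0.0156]
450 70 [0.4511 0.3447 0.115 ] [0.451 0.344 0.115] [-0.1555  0.2433]
478 107 [0.491 0.362 0.127] [0.491 0.362 0.127] [-0.1207  0.2694]
489 143 [0.5282 0.3711 0.127 ] [0.528 0.371 0.127] [-0.0867  0.2868]
300 156 [0.5107 0.1899 0.008 ] [0.511 0.19  0.007] [-0.0617  0.1065]
```

{"method": "drive_tool", "body": {"rows": [{"tx":0.4,"ty":1.6,"tz":0,"ax":0,"ay":0,"az":0,"claw":2.0},{"tx":0.4,"ty":1.6,"tz":0,"ax":0,"ay":0,"az":0,"claw":2.0},{"tx":0,"ty":0,"tz":2,"ax":0,"ay":0,"az":0,"claw":2.0},{"tx":0,"ty":0,"tz":3,"ax":0,"ay":0,"az":0,"claw":2.0},{"tx":0,"ty":0,"tz":3,"ax":0,"ay":0,"az":0,"claw":2.0},{"tx":0,"ty":0,"tz":3,"ax":0,"ay":0,"az":0,"claw":2.0},{"tx":0,"ty":0,"tz":2.5,"ax":0,"ay":0,"az":0,"claw":2.0},{"tx":0,"ty":0,"tz":0,"ax":0,"ay":0,"az":0,"claw":2.0},{"tx":0,"ty":0,"tz":0,"ax":0,"ay":0,"az":0,"claw":2.0}]}}

```text
time_s: 6.28
tcp_pos: [0.5407, 0.1774, 0.1183]
ee_rot: [[-0.971, 0.237, -0.002], [0.237, 0.971, -0.002], [0.001, -0.002, -1.0]]
wrist_force: [-0.1, 0.5, -0.4]
gripper_width: 0.332
gripper_force: 30.0
```

{"method": "drive_tool", "body": {"rows": [{"tx":0,"ty":0.4,"tz":0.7,"ax":0,"ay":0,"az":0,"claw":2.0},{"tx":0,"ty":0,"tz":0.7,"ax":0,"ay":0,"az":0,"claw":2.0},{"tx":0,"ty":0,"tz":0.6,"ax":0,"ay":0,"az":0,"claw":2.0},{"tx":0,"ty":0,"tz":0.3,"ax":0,"ay":0,"az":0,"claw":2.0},{"tx":0,"ty":0,"tz":0,"ax":0,"ay":0,"az":0,"claw":2.0},{"tx":0,"ty":0,"tz":0,"ax":0,"ay":0,"az":0,"claw":2.0}]}}

```text
time_s: 6.78
tcp_pos: [0.55, 0.185, 0.1081]
ee_rot: [[-0.973, 0.23, 0.021], [0.231, 0.973, 0.005], [-0.019, 0.01, -1.0]]
wrist_force: [-4.8, -5.0, 37.4]
gripper_width: 0.335
gripper_force: 30.5
```

Unexpected 37 N upward at z 0.108. I'll back up and look.

{"method": "drive_tool", "body": {"rows": [{"tx":0,"ty":0,"tz":-1.0,"ax":0,"ay":0,"az":0,"claw":2.0},{"tx":0,"ty":0,"tz":-0.8,"ax":0,"ay":0,"az":0,"claw":2.0},{"tx":0,"ty":0,"tz":0,"ax":0,"ay":0,"az":0,"claw":2.0}]}}

```text
time_s: 7.03
tcp_pos: [0.5431, 0.1837, 0.1162]
ee_rot: [[-0.972, 0.236, 0.005], [0.236, 0.972, 0.003], [-0.004, 0.004, -1.0]]
wrist_force: [-0.2, -0.1, -0.7]
gripper_width: 0.331
gripper_force: 29.9
```

```bash
python3 - <<'E'
from plan import *
s=sense(); print(s['gripper_width'],s['tcp_pos'],s['wrist_force'],s['moment'],np.round(s['ee_rot'],3))
im,d=grab('wrist'); im2,_=grab('top');im3,_=grab('side')
a=im[100:380,120:480,::-1]; b=im2[90:290,150:350,::-1]
cv2.imwrite('pics/w3.png',np.hstack([cv2.resize(a,(460,358)),cv2.resize(im3[130:290,210:400,::-1],(340,358))]))
E
```

```text
0.3308932808871874 [0.54313928 0.18371503 0.1162159 ] [-0.19878047 -0.14953595 -0.65136163] [ 0.03967597 -0.22516874 -0.02874365] [[-0.972  0.236  0.005]
 [ 0.236  0.972  0.003]
 [-0.004  0.004 -1.   ]]
```

View pics/w3.png

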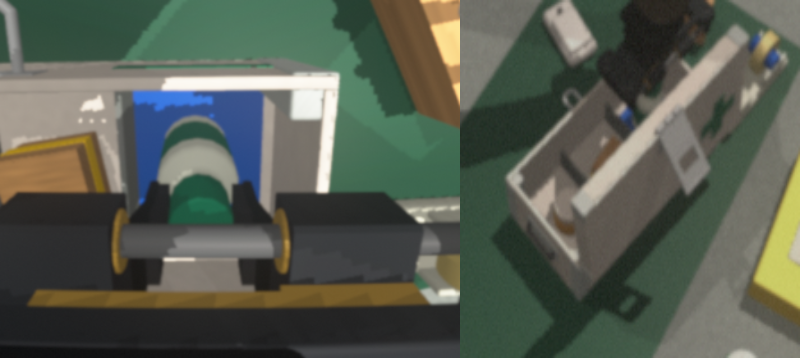

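```bash
python3 - <<'E'
from plan import *
for v in range(205,285,8):
    print(v,[world('wrist',u,v).round(3).tolist() for u in (270,277)])
f=np.load('/tmp/wrist.npz'); im=f['im']; cv2.imwrite('pics/w4.png',cv2.resize(im[170:320,180:380,::-1],(800,600),interpolation=cv2.INTER_CUBIC))
E
```

```text
205 [[0.523, 0.184, 0.065], [0.524, 0.189, 0.066]]
213 [[0.524, 0.184, 0.083], [0.525, 0.189, 0.084]]
221 [[0.527, 0.183, 0.09], [0.528, 0.188, 0.09]]
229 [[0.532, 0.182, 0.094], [0.533, 0.187, 0.095]]
237 [[0.533, 0.182, 0.106], [0.533, 0.187, 0.107]]
245 [[0.533, 0.182, 0.118], [0.534, 0.187, 0.119]]
253 [[0.533, 0.183, 0.129], [0.534, 0.187, 0.13]]
261 [[0.537, 0.182, 0.131], [0.538, 0.185, 0.131]]
269 [[0.542, 0.181, 0.131], [0.543, 0.184, 0.131]]
277 [[0.51, 0.19, 0.2], [0.511, 0.192, 0.201]]
```

View pics/w4.png

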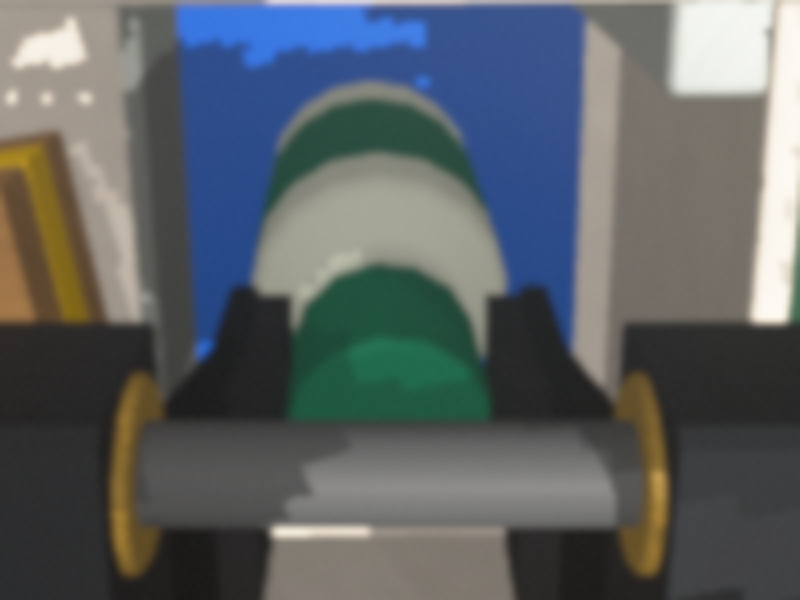

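The cap top is at z 0.131, only 15 mm above the TCP, so the bottle slipped about 18 mm down in the grip. The force was its base reaching the mat, and the base is now 8 mm above it. I'll lower by 8 mm and release.

{"method": "drive_tool", "body": {"rows": [{"tx":0,"ty":0,"tz":0.4,"ax":0,"ay":0,"az":0,"claw":2.0},{"tx":0,"ty":0,"tz":0.3,"ax":0,"ay":0,"az":0,"claw":2.0},{"tx":0,"ty":0,"tz":0.1,"ax":0,"ay":0,"az":0,"claw":2.0},{"tx":0,"ty":0,"tz":0,"ax":0,"ay":0,"az":0,"claw":2.0}]}}

```text
time_s: 7.52
tcp_pos: [0.5436, 0.1826, 0.1087]
ee_rot: [[-0.972, 0.234, 0.004], [0.234, 0.972, -0.002], [-0.004, -0.001, -1.0]]
wrist_force: [-2.8, -3.4, 17.9]
gripper_width: 0.338
gripper_force: 30.2
```

{"method": "drive_tool", "body": {"rows": [{"tx":0,"ty":0,"tz":0,"ax":0,"ay":0,"az":0,"claw":3.5},{"tx":0,"ty":0,"tz":0,"ax":0,"ay":0,"az":0,"claw":5},{"tx":0,"ty":0,"tz":0,"ax":0,"ay":0,"az":0,"claw":5},{"tx":0,"ty":0,"tz":0,"ax":0,"ay":0,"az":0,"claw":5},{"tx":0,"ty":0,"tz":-1,"ax":0,"ay":0,"az":0,"claw":5},{"tx":0,"ty":0,"tz":-3,"ax":0,"ay":0,"az":0,"claw":5},{"tx":0,"ty":0,"tz":-4,"ax":0,"ay":0,"az":0,"claw":5},{"tx":0,"ty":0,"tz":-4,"ax":0,"ay":0,"az":0,"claw":5}]}}

```text
time_s: 8.18
tcp_pos: [0.5413, 0.1825, 0.2264]
ee_rot: [[-0.972, 0.236, -0.002], [0.236, 0.972, -0.002], [0.002, -0.002, -1.0]]
wrist_force: [-0.2, 0.4, -0.2]
gripper_width: 0.571
gripper_force: 0.0
```

```bash
python3 - <<'E'
from plan import *
s=sense(); print(s['gripper_width'],s['tcp_pos'],s['wrist_force'])
im,d=grab('wrist'); im2,_=grab('top')
cv2.imwrite('pics/w5.png',im[...,::-1])
E
```

```text
0.570976072514895 [0.54126115 0.18250673 0.22640487] [-0.18142732  0.43806053 -0.23163668]
```

View pics/w5.png

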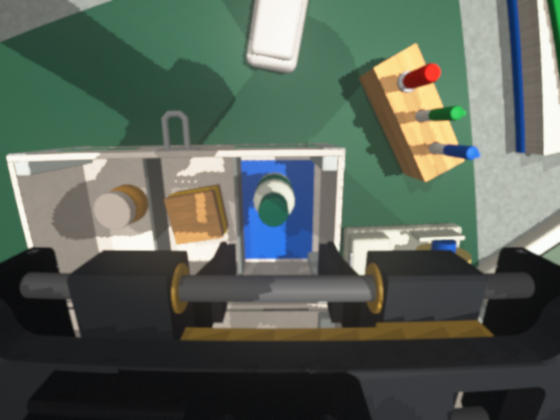

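The bottle stands on the blue mat with its cap at (273,210), and the carton and jar are undisturbed. Next I measure the lid angle, hasp angle and refined chest pose from this frame and the side depth.

```bash
python3 - <<'E'
from plan import *
a=world('wrist',10,157,.115);b=world('wrist',345,150,.115);print(a,b,np.linalg.norm(a-b),np.rad2deg(np.arctan2(*(b-a)[[0,1]])),wc((a+b)/2))
for u,v,z in((174,110,.09),(174,122,.09),(432,71,.115),(458,113,.127),(473,153,.127),(273,210,.123)):
    w=world('wrist',u,v,z);print(u,v,w.round(4),world('wrist',u,v).round(3),wc(w).round(4))
P=np.array([world('side',u,v) for u in range(200,420,2) for v in range(125,300,2)])
L=np.c_[(P[:,:2]-C)@A,P[:,2]]
for lo in(-.15,-.12,-.09,-.06,-.02,.0,.02):
    m=(abs(L[:,1]-lo)<.012)&(L[:,0]>.05)&(L[:,0]<.17)&(L[:,2]>.14)&(L[:,2]<.32)
    q=L[m]; q=q[np.argsort(-q[:,2])]; print(lo,len(q),[(round(x,3),round(z,3)) for x,_,z in q[::max(1,len(q)//7)]])
E
```

```text
[ 0.42740026 -0.05946547  0.115     ] [0.50057028 0.25771209 0.115     ] 0.32550800210250397 12.990362100207975 [-0.08606772  0.00737816]
174 110 [0.4253 0.1067 0.09  ] [0.412 0.079 0.001] [-0.1254  0.0058]
174 122 [0.4362 0.1031 0.09  ] [0.427 0.074 0.   ] [-0.114   0.0048]
432 71 [0.4502 0.346  0.115 ] [0.45  0.346 0.115] [-0.1567  0.2443]
458 113 [0.4902 0.3586 0.127 ] [0.49  0.359 0.127] [-0.1207  0.2659]
473 153 [0.5282 0.3695 0.127 ] [0.528 0.37  0.126] [-0.0862  0.2853]
273 210 [0.5388 0.1797 0.123 ] [0.539 0.18  0.123] [-0.032   0.1031]Traceback (most recent call last):
  File "<stdin>", line 5, in <module>
  File "h.py", line 7, in world
    f=np.load(f'/tmp/{n}.npz'); c=camera_params(n); K=np.array(c['intrinsics'])
                                  ~~~~~~~~~~~~~^^^
ValueError: time passes only in moves, steps and waits
```

```bash
python3 - <<'E'
s=open('h.py').read()
s=s.replace("def world","import functools\ncamera_params=functools.lru_cache(None)(camera_params)\n@functools.lru_cache(None)\ndef load(n): return dict(np.load(f'/tmp/{n}.npz'))\ndef world").replace("f=np.load(f'/tmp/{n}.npz');","f=load(n);")
open('h.py','w').write(s)
s=open('plan.py').read().replace("C=np.array([.546,.072]); th=np.deg2rad(-13.4)","C=np.array([.5465,.077]); th=np.deg2rad(-13.1)"); open('plan.py','w').write(s)
E
python3 - <<'E'
from plan import *
P=np.array([world('side',u,v) for u in range(200,420,2) for v in range(125,300,2)])
L=np.c_[(P[:,:2]-C)@A,P[:,2]]
for lo in(-.15,-.12,-.09,-.06,-.02,.0,.02):
    m=(abs(L[:,1]-lo)<.012)&(L[:,0]>.04)&(L[:,0]<.17)&(L[:,2]>.14)&(L[:,2]<.32)
    q=L[m]; q=q[np.argsort(-q[:,2])]; print(lo,len(q),[(round(x,3),round(z,3)) for x,_,z in q[::max(1,len(q)//7)]])
E
```

```text
-0.15 76 [(np.float64(0.085), np.float64(0.29)), (np.float64(0.066), np.float64(0.288)), (np.float64(0.069), np.float64(0.287)), (np.float64(0.092), np.float64(0.269)), (np.float64(0.095), np.float64(0.249)), (np.float64(0.098), np.float64(0.221)), (np.float64(0.102), np.float64(0.19)), (np.float64(0.105), np.float64(0.16))]
-0.12 76 [(np.float64(0.085), np.float64(0.289)), (np.float64(0.088), np.float64(0.287)), (np.float64(0.089), np.float64(0.286)), (np.float64(0.09), np.float64(0.278)), (np.float64(0.096), np.float64(0.247)), (np.float64(0.1), np.float64(0.218)), (np.float64(0.102), np.float64(0.189)), (np.float64(0.106), np.float64(0.157))]
-0.09 74 [(np.float64(0.081), np.float64(0.288)), (np.float64(0.071), np.float64(0.287)), (np.float64(0.065), np.float64(0.286)), (np.float64(0.092), np.float64(0.27)), (np.float64(0.096), np.float64(0.242)), (np.float64(0.099), np.float64(0.212)), (np.float64(0.102), np.float64(0.191)), (np.float64(0.107), np.float64(0.151))]
-0.06 80 [(np.float64(0.089), np.float64(0.289)), (np.float64(0.08), np.float64(0.287)), (np.float64(0.066), np.float
[... 496 characters left out ...]
211)), (np.float64(0.105), np.float64(0.159))]
0.0 95 [(np.float64(0.086), np.float64(0.296)), (np.float64(0.092), np.float64(0.287)), (np.float64(0.065), np.float64(0.285)), (np.float64(0.107), np.float64(0.277)), (np.float64(0.119), np.float64(0.265)), (np.float64(0.142), np.float64(0.244)), (np.float64(0.104), np.float64(0.207)), (np.float64(0.106), np.float64(0.15))]
0.02 72 [(np.float64(0.089), np.float64(0.295)), (np.float64(0.078), np.float64(0.288)), (np.float64(0.076), np.float64(0.286)), (np.float64(0.099), np.float64(0.281)), (np.float64(0.111), np.float64(0.27)), (np.float64(0.129), np.float64(0.253)), (np.float64(0.145), np.float64(0.242)), (np.float64(0.111), np.float64(0.14))]
```

Lid ≈ 1.44 rad, outer face at chest x ≈ 0.09–0.105, hasp ≈ 3.96 rad. I'll go over the lid with closed fingers at chest y ≈ +0.13, which keeps the gripper body clear of the hasp.

{"method": "drive_tool", "body": {"rows": [{"tx":0,"ty":0,"tz":-3.8,"ax":0,"ay":0,"az":0,"claw":0},{"tx":0,"ty":0,"tz":-3.8,"ax":0,"ay":0,"az":0,"claw":0},{"tx":0,"ty":0,"tz":-3.8,"ax":0,"ay":0,"az":0,"claw":0},{"tx":-3,"ty":0.8,"tz":0,"ax":0,"ay":0,"az":0,"claw":0},{"tx":-3.5,"ty":1,"tz":0,"ax":0,"ay":0,"az":0,"claw":0},{"tx":-3.5,"ty":1,"tz":0,"ax":0,"ay":0,"az":0,"claw":0},{"tx":-3.5,"ty":0,"tz":0,"ax":0,"ay":0,"az":0,"claw":0},{"tx":-2.2,"ty":0,"tz":0,"ax":0,"ay":0,"az":0,"claw":0},{"tx":0,"ty":0,"tz":0,"ax":0,"ay":0,"az":0,"claw":0},{"tx":0,"ty":0,"tz":0,"ax":0,"ay":0,"az":0,"claw":0}]}}

```text
time_s: 9.12
tcp_pos: [0.7017, 0.1726, 0.3375]
ee_rot: [[-0.971, 0.237, -0.003], [0.237, 0.971, -0.001], [0.002, -0.002, -1.0]]
wrist_force: [-1.1, 0.4, 0.2]
gripper_width: 0.013
gripper_force: 0.0
```

```bash
python3 - <<'E'
from plan import *
s=sense(); print(s['gripper_width'],s['tcp_pos'],wc(s['tcp_pos']),np.round(s['joints'],0),np.round(s['ee_rot'],3))
E
```

```text
0.013495275763099281 [0.70172412 0.17264921 0.33748849] [0.12950555 0.12834178] [  27.   30.   29.   -0.  -89. -130.] [[-0.971  0.237 -0.003]
 [ 0.237  0.971 -0.001]
 [ 0.002 -0.002 -1.   ]]
```

{"method": "drive_tool", "body": {"rows": [{"tx":0,"ty":0,"tz":3,"ax":0,"ay":0,"az":0,"claw":0},{"tx":0,"ty":0,"tz":3,"ax":0,"ay":0,"az":0,"claw":0},{"tx":0,"ty":0,"tz":2.8,"ax":0,"ay":0,"az":0,"claw":0},{"tx":1.1,"ty":0,"tz":0,"ax":0,"ay":0,"az":0,"claw":0},{"tx":1.1,"ty":0,"tz":0.1,"ax":0,"ay":0,"az":0,"claw":0},{"tx":1.6,"ty":0,"tz":0.1,"ax":0,"ay":0,"az":0,"claw":0},{"tx":1.7,"ty":0,"tz":0.1,"ax":0,"ay":0,"az":0,"claw":0},{"tx":2,"ty":0,"tz":0.6,"ax":0,"ay":0,"az":0,"claw":0},{"tx":1.9,"ty":0,"tz":0.6,"ax":0,"ay":0,"az":0,"claw":0},{"tx":1.8,"ty":0,"tz":1.1,"ax":0,"ay":0,"az":0,"claw":0}]}}

```text
time_s: 9.95
tcp_pos: [0.5923, 0.1995, 0.2288]
ee_rot: [[-0.972, 0.235, 0.007], [0.235, 0.972, 0.001], [-0.007, 0.003, -1.0]]
wrist_force: [3.3, -1.6, 0.8]
gripper_width: 0.01
gripper_force: 1.6
```

{"method": "drive_tool", "body": {"rows": [{"tx":1.7,"ty":0,"tz":1.2,"ax":0,"ay":0,"az":0,"claw":0},{"tx":1.4,"ty":0,"tz":1.5,"ax":0,"ay":0,"az":0,"claw":0},{"tx":1.4,"ty":0,"tz":1.6,"ax":0,"ay":0,"az":0,"claw":0},{"tx":0.7,"ty":0,"tz":1.2,"ax":0,"ay":0,"az":0,"claw":0},{"tx":0.6,"ty":0,"tz":1.2,"ax":0,"ay":0,"az":0,"claw":0},{"tx":0.4,"ty":0,"tz":1.0,"ax":0,"ay":0,"az":0,"claw":0},{"tx":0,"ty":0,"tz":0.8,"ax":0,"ay":0,"az":0,"claw":0},{"tx":0,"ty":0,"tz":0,"ax":0,"ay":0,"az":0,"claw":0},{"tx":0,"ty":0,"tz":0,"ax":0,"ay":0,"az":0,"claw":0}]}}

```text
time_s: 10.7
tcp_pos: [0.531, 0.2147, 0.1434]
ee_rot: [[-0.972, 0.234, 0.001], [0.234, 0.972, 0.001], [-0.001, 0.001, -1.0]]
wrist_force: [-4.7, 1.1, 9.8]
gripper_width: 0.006
gripper_force: 4.7
```

```bash
python3 - <<'E'
from plan import *
s=sense(); print(s['tcp_pos'],wc(s['tcp_pos']),s['wrist_force'])
grab('top');grab('side')
for n in('side','top'):
    P=np.array([world(n,u,v) for u in range(100,420,2) for v in range(105,300,2)])
    L=np.c_[(P[:,:2]-C)@A,P[:,2]]
    for lo in(-.14,-.1,-.07):
        m=(abs(L[:,1]-lo)<.015)&(L[:,0]>-.085)&(L[:,0]<.12)&(L[:,2]>.12)&(L[:,2]<.32)
        q=L[m]; print(n,lo,len(q),np.polyfit(q[:,0],q[:,2],1) if len(q)>5 else '')
    m=(abs(L[:,1])<.022)&(L[:,0]>-.11)&(L[:,0]<.05)&(L[:,2]>.149)&(L[:,2]<.32); q=L[m]; q=q[np.argsort(q[:,0])]; print(q[::max(1,len(q)//10)].round(3))
E
```

```text
[0.53098535 0.21469241 0.14339815] [-0.04631906  0.13059268] [-4.6972599   1.08260574  9.8243148 ]
side -0.14 162 [-0.0194152   0.14421503]
side -0.1 161 [-0.03462412  0.1436817 ]
side -0.07 153 [-0.01844446  0.14394069]
[[-0.084 -0.012  0.15 ]
 [-0.079 -0.009  0.153]
 [-0.072 -0.007  0.159]
 [-0.064 -0.016  0.168]
 [-0.06  -0.003  0.17 ]
 [-0.056  0.016  0.174]
 [-0.046 -0.017  0.182]
 [-0.038  0.021  0.19 ]
 [-0.034 -0.014  0.194]
 [-0.027 -0.021  0.199]
 [-0.024 -0.017  0.199]]
top -0.14 276 [-0.0020821   0.14113399]
top -0.1 273 [-0.00064707  0.1410752 ]
top -0.07 275 [-0.0018227   0.14113345]
[[-0.08   0.008  0.15 ]
 [-0.075  0.005  0.154]
 [-0.071  0.015  0.157]
 [-0.066 -0.014  0.161]
 [-0.061  0.009  0.165]
 [-0.056  0.006  0.168]
 [-0.044  0.013  0.18 ]
 [-0.039  0.006  0.187]
 [-0.034  0.003  0.19 ]
 [-0.03   0.     0.194]
 [-0.026 -0.015  0.197]]
```

The lid is shut (slope ≈ 0.002) and the hasp end is at chest (-0.025, 0, 0.198). Next I press slightly, lift, and come in behind the hasp.

{"method": "drive_tool", "body": {"rows": [{"tx":0,"ty":0,"tz":0.3,"ax":0,"ay":0,"az":0,"claw":0},{"tx":0,"ty":0,"tz":0,"ax":0,"ay":0,"az":0,"claw":0},{"tx":0,"ty":0,"tz":-3.5,"ax":0,"ay":0,"az":0,"claw":0},{"tx":0,"ty":0,"tz":-4,"ax":0,"ay":0,"az":0,"claw":0},{"tx":0,"ty":0,"tz":-3.5,"ax":0,"ay":0,"az":0,"claw":0},{"tx":-1.5,"ty":-3.3,"tz":0,"ax":0,"ay":0,"az":0,"claw":0},{"tx":-1.5,"ty":-3.3,"tz":0,"ax":0,"ay":0,"az":0,"claw":0},{"tx":-1.5,"ty":-3.3,"tz":0,"ax":0,"ay":0,"az":0,"claw":0},{"tx":-1.5,"ty":-3.2,"tz":0,"ax":0,"ay":0,"az":0,"claw":0},{"tx":0,"ty":0,"tz":0,"ax":0,"ay":0,"az":0,"claw":0}]}}

```text
time_s: 11.63
tcp_pos: [0.559, 0.0682, 0.2486]
ee_rot: [[-0.971, 0.24, 0.001], [0.24, 0.971, -0.001], [-0.001, -0.0, -1.0]]
wrist_force: [-0.3, 0.3, -0.2]
gripper_width: 0.008
gripper_force: 0.0
```

{"method": "drive_tool", "body": {"rows": [{"tx":0,"ty":0,"tz":0,"ax":0,"ay":0,"az":0,"claw":0},{"tx":0,"ty":0,"tz":0,"ax":0,"ay":0,"az":0,"claw":0}]}}

```text
time_s: 11.8
tcp_pos: [0.559, 0.0727, 0.2481]
ee_rot: [[-0.972, 0.236, 0.001], [0.236, 0.972, 0.001], [-0.001, 0.001, -1.0]]
wrist_force: [-0.3, -0.1, -0.5]
gripper_width: 0.006
gripper_force: 0.0
```

```bash
python3 - <<'E'
from plan import *
s=sense(); print(s['tcp_pos'],wc(s['tcp_pos']),s['wrist_force'])
E
```

```text
[0.55895415 0.07272721 0.24805558] [ 0.01309848 -0.00133885] [-0.25536676 -0.11917464 -0.5217319 ]
```

{"method": "drive_tool", "body": {"rows": [{"tx":0,"ty":0,"tz":2.5,"ax":0,"ay":0,"az":0,"claw":0},{"tx":0,"ty":0,"tz":2.5,"ax":0,"ay":0,"az":0,"claw":0},{"tx":0,"ty":0,"tz":2.4,"ax":0,"ay":0,"az":0,"claw":0},{"tx":1,"ty":0,"tz":0,"ax":0,"ay":0,"az":0,"claw":0},{"tx":1.5,"ty":0,"tz":0,"ax":0,"ay":0,"az":0,"claw":0},{"tx":1.6,"ty":0,"tz":0,"ax":0,"ay":0,"az":0,"claw":0},{"tx":1.6,"ty":0,"tz":0,"ax":0,"ay":0,"az":0,"claw":0},{"tx":1.6,"ty":0,"tz":0,"ax":0,"ay":0,"az":0,"claw":0},{"tx":1.6,"ty":0,"tz":0,"ax":0,"ay":0,"az":0,"claw":0},{"tx":0,"ty":0,"tz":0,"ax":0,"ay":0,"az":0,"claw":0}]}}

```text
time_s: 12.63
tcp_pos: [0.4706, 0.0949, 0.1752]
ee_rot: [[-0.973, 0.233, 0.001], [0.233, 0.973, 0.001], [-0.001, 0.001, -1.0]]
wrist_force: [-1.9, 0.8, -1.1]
gripper_width: 0.007
gripper_force: 0.0
```

```bash
cat > hasp.py <<'E'
from plan import *
s=sense(); print(s['time_s'],s['tcp_pos'],wc(s['tcp_pos']).round(4),s['wrist_force'])
for n in('side','top'):
    grab(n); P=np.array([world(n,u,v) for u in range(150,380,2) for v in range(105,320,2)])
    L=np.c_[(P[:,:2]-C)@A,P[:,2]]
    m=(abs(L[:,1])<.022)&(L[:,0]>-.19)&(L[:,0]<.05)&(L[:,2]>.03)&(L[:,2]<.24)&((L[:,2]>.149)|(L[:,0]<-.085)); q=L[m]; q=q[np.argsort(q[:,0])]; print(n,q[::max(1,len(q)//14)].round(3).tolist())
E
python3 hasp.py
```

```text
12.6333 [0.47057144 0.09487494 0.17523788] [-0.078   0.0002] [-1.85022686  0.75783576 -1.11240076]
side [[-0.114, -0.007, 0.094], [-0.11, -0.011, 0.094], [-0.092, -0.012, 0.184], [-0.09, -0.021, 0.197], [-0.09, -0.021, 0.186], [-0.09, -0.022, 0.155], [-0.09, -0.006, 0.148], [-0.089, -0.015, 0.159], [-0.088, 0.0, 0.153], [-0.088, -0.016, 0.149], [-0.086, -0.002, 0.146], [-0.085, -0.01, 0.147], [-0.072, -0.008, 0.182], [-0.07, -0.003, 0.179], [-0.067, 0.003, 0.187]]
top [[-0.125, -0.005, 0.083], [-0.124, -0.01, 0.087], [-0.124, 0.004, 0.085], [-0.123, -0.0, 0.087], [-0.122, -0.004, 0.087], [-0.12, -0.009, 0.088], [-0.12, 0.006, 0.086], [-0.119, -0.013, 0.086], [-0.117, 0.011, 0.086], [-0.116, 0.007, 0.086], [-0.115, -0.011, 0.087], [-0.113, -0.015, 0.084], [-0.112, 0.009, 0.087], [-0.11, -0.009, 0.086], [-0.109, -0.014, 0.087], [-0.108, 0.01, 0.087], [-0.106, 0.006, 0.086], [-0.105, -0.012, 0.088], [-0.104, 0.012, 0.088], [-0.099, -0.015, 0.089]]
```

The hasp is upright. I'll push it over forward and down along the arc.

{"method": "drive_tool", "body": {"rows": [{"tx":1,"ty":0,"tz":0.2,"ax":0,"ay":0,"az":0,"claw":0},{"tx":0.8,"ty":0,"tz":0.3,"ax":0,"ay":0,"az":0,"claw":0},{"tx":0.8,"ty":0,"tz":0.6,"ax":0,"ay":0,"az":0,"claw":0},{"tx":0.6,"ty":0,"tz":0.8,"ax":0,"ay":0,"az":0,"claw":0},{"tx":0.5,"ty":0,"tz":0.9,"ax":0,"ay":0,"az":0,"claw":0},{"tx":0.4,"ty":0,"tz":1,"ax":0,"ay":0,"az":0,"claw":0},{"tx":0.4,"ty":0,"tz":1,"ax":0,"ay":0,"az":0,"claw":0},{"tx":0.3,"ty":0,"tz":1,"ax":0,"ay":0,"az":0,"claw":0},{"tx":0,"ty":0,"tz":1,"ax":0,"ay":0,"az":0,"claw":0},{"tx":0,"ty":0,"tz":0.5,"ax":0,"ay":0,"az":0,"claw":0}]}}

```text
time_s: 13.57
tcp_pos: [0.4241, 0.1041, 0.0985]
ee_rot: [[-0.972, 0.236, -0.004], [0.236, 0.972, -0.002], [0.004, -0.003, -1.0]]
wrist_force: [-0.7, 0.4, 0.6]
gripper_width: 0.007
gripper_force: 0.3
```

```bash
python3 hasp.py
```

```text
13.5667 [0.424099   0.10410529 0.09852794] [-0.1254 -0.0013] [-0.73123915  0.4482677   0.6398535 ]
side [[-0.139, -0.018, 0.064], [-0.119, -0.011, 0.105], [-0.114, 0.001, 0.108], [-0.107, 0.003, 0.115], [-0.103, -0.009, 0.23], [-0.103, 0.014, 0.216], [-0.102, 0.005, 0.196], [-0.102, 0.005, 0.217], [-0.101, -0.019, 0.202], [-0.101, -0.012, 0.195], [-0.099, -0.02, 0.196], [-0.096, -0.016, 0.195], [-0.093, 0.005, 0.143], [-0.092, 0.018, 0.194], [-0.089, -0.014, 0.146], [-0.089, 0.017, 0.145], [-0.088, 0.015, 0.191], [-0.086, -0.01, 0.145]]
top [[-0.164, -0.007, 0.19], [-0.163, -0.019, 0.189]]
```

{"method": "drive_tool", "body": {"rows": [{"tx":-0.6,"ty":0,"tz":-0.3,"ax":0,"ay":0,"az":0,"claw":0},{"tx":-0.7,"ty":0,"tz":0,"ax":0,"ay":0,"az":0,"claw":0},{"tx":-0.7,"ty":0,"tz":0,"ax":0,"ay":0,"az":0,"claw":0},{"tx":-0.6,"ty":0,"tz":0,"ax":0,"ay":0,"az":0,"claw":0},{"tx":-0.4,"ty":0,"tz":0,"ax":0,"ay":0,"az":0,"claw":0},{"tx":0,"ty":0,"tz":0,"ax":0,"ay":0,"az":0,"claw":0},{"tx":0,"ty":0,"tz":0,"ax":0,"ay":0,"az":0,"claw":0}]}}

```text
time_s: 14.25
tcp_pos: [0.4467, 0.0991, 0.1033]
ee_rot: [[-0.971, 0.239, -0.018], [0.239, 0.971, 0.001], [0.017, -0.003, -1.0]]
wrist_force: [-36.9, 22.5, 22.8]
gripper_width: 0.006
gripper_force: 20.7
```

```bash
python3 hasp.py
```

```text
14.25 [0.4466709  0.09908903 0.10331407] [-0.1022 -0.0011] [-36.88645027  22.48443404  22.81224757]
side [[-0.125, -0.005, 0.091], [-0.079, -0.002, 0.23], [-0.078, 0.02, 0.218], [-0.078, -0.01, 0.2], [-0.077, -0.019, 0.22], [-0.077, 0.019, 0.199], [-0.077, -0.019, 0.211], [-0.076, 0.01, 0.22], [-0.076, -0.005, 0.217], [-0.075, 0.01, 0.212], [-0.073, 0.016, 0.197], [-0.069, -0.003, 0.191], [-0.068, -0.02, 0.201], [-0.066, -0.014, 0.196], [-0.064, -0.015, 0.19], [-0.064, -0.008, 0.192]]
top [[-0.14, 0.006, 0.189], [-0.14, -0.019, 0.192], [-0.14, 0.02, 0.183], [-0.139, 0.014, 0.194], [-0.139, -0.011, 0.194], [-0.138, 0.004, 0.182], [-0.138, 0.01, 0.195], [-0.137, -0.014, 0.196], [-0.137, 0.018, 0.197], [-0.136, 0.007, 0.195], [-0.136, -0.018, 0.196], [-0.136, -0.006, 0.194], [-0.135, 0.015, 0.199], [-0.135, 0.003, 0.196]]
```

The plate is held hard against the front (finger at x = -0.102, ~43 N). I'll back off and rise to check.

{"method": "drive_tool", "body": {"rows": [{"tx":0.6,"ty":0,"tz":0,"ax":0,"ay":0,"az":0,"claw":0},{"tx":2,"ty":0,"tz":0,"ax":0,"ay":0,"az":0,"claw":0},{"tx":2,"ty":0,"tz":-2,"ax":0,"ay":0,"az":0,"claw":2},{"tx":0,"ty":3,"tz":-3,"ax":0,"ay":0,"az":0,"claw":5},{"tx":0,"ty":3.5,"tz":-3,"ax":0,"ay":0,"az":0,"claw":5},{"tx":0,"ty":3.5,"tz":-3,"ax":0,"ay":0,"az":0,"claw":5},{"tx":0,"ty":3.5,"tz":-2,"ax":0,"ay":0,"az":0,"claw":5},{"tx":0,"ty":3.5,"tz":0,"ax":0,"ay":0,"az":0,"claw":5},{"tx":0,"ty":0,"tz":0,"ax":0,"ay":0,"az":0,"claw":5},{"tx":0,"ty":0,"tz":0,"ax":0,"ay":0,"az":0,"claw":5}]}}

```text
time_s: 15.18
tcp_pos: [0.4503, 0.2686, 0.2276]
ee_rot: [[-0.972, 0.235, 0.001], [0.235, 0.972, 0.001], [-0.001, 0.001, -1.0]]
wrist_force: [0.4, -1.5, -0.7]
gripper_width: 0.519
gripper_force: 0.0
```

```bash
python3 hasp.py; python3 - <<'E'
from plan import *
im,d=grab('wrist'); t=load('top')['im']; 
print(sense()['tcp_pos'])
a=cv2.resize(t[180:300,150:310,::-1],(520,390),interpolation=cv2.INTER_CUBIC)
b=cv2.resize(im[:300,::,::-1],(280,150))
cv2.imwrite('pics/m9.png',np.vstack([np.hstack([a,np.zeros((390,40,3),np.uint8)]),cv2.resize(im[60:260,:,::-1],(560,200))]))
E
```

```text
15.1833 [0.45028289 0.26860534 0.22757295] [-0.1371  0.1648] [ 0.40287426 -1.48644084 -0.67938445]
side [[-0.122, 0.009, 0.09], [-0.121, -0.001, 0.091], [-0.121, -0.009, 0.089], [-0.118, 0.013, 0.09], [-0.117, -0.013, 0.086], [-0.117, 0.004, 0.091], [-0.116, -0.005, 0.089], [-0.109, -0.02, 0.093], [-0.109, -0.012, 0.095], [-0.094, 0.014, 0.142], [-0.092, 0.004, 0.144], [-0.091, -0.013, 0.142], [-0.091, -0.005, 0.145], [-0.089, 0.017, 0.145], [-0.088, 0.008, 0.144], [-0.086, -0.001, 0.146], [-0.086, -0.01, 0.145], [-0.085, 0.021, 0.144]]
top [[-0.126, -0.006, 0.086], [-0.122, -0.004, 0.088], [-0.117, 0.011, 0.087], [-0.112, 0.008, 0.088], [-0.106, 0.006, 0.085], [-0.101, -0.011, 0.088], [-0.095, -0.013, 0.087], [-0.095, -0.015, 0.05], [-0.094, 0.011, 0.087], [-0.093, -0.013, 0.139], [-0.093, -0.008, 0.09], [-0.093, 0.014, 0.102], [-0.092, -0.001, 0.068], [-0.091, -0.008, 0.14], [-0.089, -0.012, 0.14], [-0.087, 0.02, 0.141], [-0.086, 0.016, 0.142]]
[0.44919986 0.26601418 0.22707213]
```

View pics/m9.png

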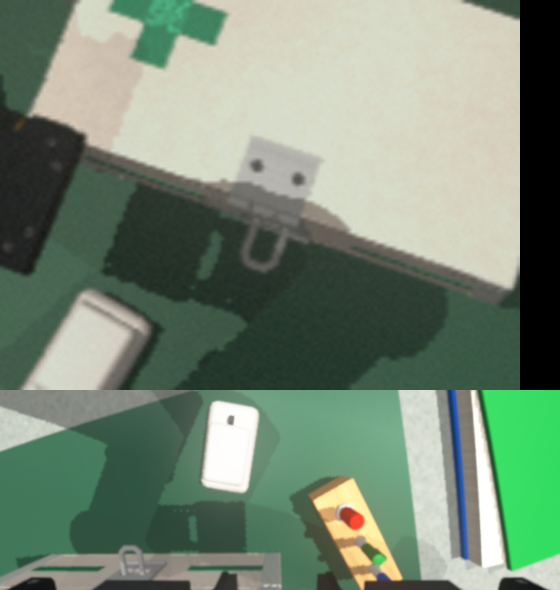

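The hasp lies flat with the staple through its slot. The red handle top is at (353,188) in the wrist frame and the staple end at (133,216).

```bash
python3 - <<'E'
from plan import *
for u,v,z in((353,188,.115),(133,216,.09),(376,222,.127)):
    w=world('wrist',u,v,z); print(w.round(4),world('wrist',u,v).round(4),wc(w).round(4))
im=load('wrist')['im'].astype(int); m=(im[...,0]>150)&(im[...,1]<80)&(im[...,2]<80); vs,us=np.nonzero(m)
W=np.array([world('wrist',u,v) for u,v in zip(us,vs)]); print(len(us),us.mean(),vs.mean())
h=W[(W[:,2]>.112)&(W[:,2]<.119)]; print('top face',len(h),h.mean(0),h.min(0),h.max(0))
s=sense(); R=np.array(s['ee_rot']); w=h.mean(0); print('tool delta cm',R.T@(w-s['tcp_pos'])*100)
plan([(w[0],w[1],s['tcp_pos'][2],17-(-13.4))],5)
E
```

```text
[0.4463 0.3431 0.115 ] [0.4464 0.3432 0.1147] [-0.1579  0.2365]
[0.4265 0.1112 0.09  ] [0.4267 0.1104 0.0887] [-0.1246  0.0061]
[0.4809 0.3566 0.127 ] [0.4828 0.3578 0.1225] [-0.1272  0.2574]
255 352.078431372549 187.54901960784315
top face 151 [0.44965975 0.34478432 0.11460509] [0.44339754 0.33812187 0.1121314 ] [0.45597185 0.35121996 0.11557974]
tool delta cm [ 1.81960457  7.6694709  11.24304515]
5 [{"tx": 0.4, "ty": 1.5, "tz": -0.0, "ax": 0, "ay": 0, "az": -0.11, "claw": 5}, {"tx": 0.2, "ty": 1.6, "tz": -0.0, "ax": 0, "ay": 0, "az": -0.1, "claw": 5}, {"tx": -0.0, "ty": 1.6, "tz": -0.0, "ax": 0, "ay": 0, "az": -0.11, "claw": 5}, {"tx": -0.1, "ty": 1.5, "tz": -0.0, "ax": 0, "ay": 0, "az": -0.1, "claw": 5}, {"tx": -0.3, "ty": 1.6, "tz": -0.0, "ax": 0, "ay": 0, "az": -0.11, "claw": 5}] [0.449 0.345 0.227]
```

{"method": "drive_tool", "body": {"rows": [{"tx":0.4,"ty":1.5,"tz":0,"ax":0,"ay":0,"az":-0.11,"claw":5},{"tx":0.2,"ty":1.6,"tz":0,"ax":0,"ay":0,"az":-0.1,"claw":5},{"tx":0,"ty":1.6,"tz":0,"ax":0,"ay":0,"az":-0.11,"claw":5},{"tx":-0.1,"ty":1.5,"tz":0,"ax":0,"ay":0,"az":-0.1,"claw":5},{"tx":-0.3,"ty":1.6,"tz":0,"ax":0,"ay":0,"az":-0.11,"claw":5},{"tx":0,"ty":0,"tz":0,"ax":0,"ay":0,"az":0,"claw":5},{"tx":0,"ty":0,"tz":0,"ax":0,"ay":0,"az":0,"claw":5},{"tx":0,"ty":0,"tz":0,"ax":0,"ay":0,"az":0,"claw":5}]}}

```text
time_s: 16.0
tcp_pos: [0.449, 0.3446, 0.2272]
ee_rot: [[-0.958, -0.285, -0.0], [-0.285, 0.958, -0.001], [0.001, -0.0, -1.0]]
wrist_force: [0.6, -0.3, 0.3]
gripper_width: 0.576
gripper_force: 0.0
```

```bash
cat > red.py <<'E'
from plan import *
s=sense(); print(s['tcp_pos'],np.round(s['ee_rot'],3).tolist(),s['gripper_width'])
grab('wrist'); im=load('wrist')['im'].astype(int); m=(im[...,0]>110)&(im[...,1]<70)&(im[...,2]<70); m[270:]=0; vs,us=np.nonzero(m)
W=np.array([world('wrist',u,v) for u,v in zip(us,vs)]); zt=np.percentile(W[:,2],98); print(len(us),us.mean(),vs.mean(),'ztop',zt)
h=W[(W[:,2]>zt-.004)]; w=np.r_[(h.min(0)+h.max(0))[:2]/2,zt]; print('top face',len(h),h.mean(0),w,h.max(0)-h.min(0))
R=np.array(s['ee_rot']); print('tool delta cm',R.T@(w-s['tcp_pos'])*100)
E
python3 red.py
```

```text
[0.44904892 0.34463126 0.22716843] [[-0.958, -0.285, -0.0], [-0.285, 0.958, -0.001], [0.001, -0.0, -1.0]] 0.5762127917218637
241 277.54771784232366 207.2448132780083 ztop 0.11542744932510128
top face 171 [0.44982101 0.3456375  0.11455961] [0.45003207 0.34572004 0.11542745] [0.01307127 0.01472078 0.00420621]
tool delta cm [-0.13137172  0.08102932 11.17399512]
```

{"method": "drive_tool", "body": {"rows": [{"tx":-0.1,"ty":0.1,"tz":3,"ax":0,"ay":0,"az":0,"claw":5},{"tx":0,"ty":0,"tz":3.5,"ax":0,"ay":0,"az":0,"claw":5},{"tx":0,"ty":0,"tz":3.5,"ax":0,"ay":0,"az":0,"claw":5},{"tx":0,"ty":0,"tz":2.5,"ax":0,"ay":0,"az":0,"claw":5},{"tx":0,"ty":0,"tz":1.5,"ax":0,"ay":0,"az":0,"claw":5},{"tx":0,"ty":0,"tz":0.9,"ax":0,"ay":0,"az":0,"claw":5},{"tx":0,"ty":0,"tz":0,"ax":0,"ay":0,"az":0,"claw":5},{"tx":0,"ty":0,"tz":0,"ax":0,"ay":0,"az":0,"claw":5},{"tx":0,"ty":0,"tz":0,"ax":0,"ay":0,"az":0,"claw":1},{"tx":0,"ty":0,"tz":0,"ax":0,"ay":0,"az":0,"claw":1}]}}

```text
time_s: 16.88
tcp_pos: [0.4505, 0.3478, 0.0799]
ee_rot: [[-0.958, -0.288, 0.002], [-0.288, 0.958, 0.002], [-0.003, 0.002, -1.0]]
wrist_force: [-0.3, -0.3, 0.1]
gripper_width: 0.491
gripper_force: 0.0
```

{"method": "drive_tool", "body": {"rows": [{"tx":0,"ty":0,"tz":0,"ax":0,"ay":0,"az":0,"claw":1},{"tx":0,"ty":0,"tz":0,"ax":0,"ay":0,"az":0,"claw":1},{"tx":0,"ty":0,"tz":0,"ax":0,"ay":0,"az":0,"claw":1},{"tx":0,"ty":0,"tz":0,"ax":0,"ay":0,"az":0,"claw":1},{"tx":0,"ty":0,"tz":0,"ax":0,"ay":0,"az":0,"claw":1},{"tx":0,"ty":0,"tz":0,"ax":0,"ay":0,"az":0,"claw":1}]}}

```text
time_s: 17.38
tcp_pos: [0.4498, 0.3472, 0.0785]
ee_rot: [[-0.958, -0.288, 0.0], [-0.288, 0.958, 0.0], [-0.0, 0.0, -1.0]]
wrist_force: [-0.7, -0.2, 1.6]
gripper_width: 0.197
gripper_force: 30.0
```

Pin gripped (17 mm). I lift it and plan the transit to above the staple.

{"method": "drive_tool", "body": {"rows": [{"tx":0,"ty":0,"tz":-1,"ax":0,"ay":0,"az":0,"claw":1},{"tx":0,"ty":0,"tz":-2,"ax":0,"ay":0,"az":0,"claw":1},{"tx":0,"ty":0,"tz":-2.5,"ax":0,"ay":0,"az":0,"claw":1},{"tx":0,"ty":0,"tz":-2.5,"ax":0,"ay":0,"az":0,"claw":1},{"tx":0,"ty":0,"tz":-2.5,"ax":0,"ay":0,"az":0,"claw":1},{"tx":0,"ty":0,"tz":-2.5,"ax":0,"ay":0,"az":0,"claw":1},{"tx":0,"ty":0,"tz":-2,"ax":0,"ay":0,"az":0,"claw":1},{"tx":0,"ty":0,"tz":-1,"ax":0,"ay":0,"az":0,"claw":1},{"tx":0,"ty":0,"tz":0,"ax":0,"ay":0,"az":0,"claw":1}]}}

```text
time_s: 18.13
tcp_pos: [0.4506, 0.348, 0.2412]
ee_rot: [[-0.958, -0.288, 0.004], [-0.288, 0.958, 0.004], [-0.005, 0.003, -1.0]]
wrist_force: [0.7, 0.3, -1.2]
gripper_width: 0.198
gripper_force: 30.0
```

```bash
python3 - <<'E'
from plan import *
s=sense(); print(s['gripper_width'],s['tcp_pos'])
t=cw(-.107,0); plan([(t[0],t[1],.24,-29.8)],1,2.5)
E
```

```text
0.19755777322579846 [0.45055032 0.34796578 0.24123962]
10 [{"tx": 0.8, "ty": -2.3, "tz": 0.0, "ax": 0, "ay": 0, "az": 0.05, "claw": 1}, {"tx": 0.7, "ty": -2.4, "tz": 0.0, "ax": 0, "ay": 0, "az": 0.05, "claw": 1}, {"tx": 0.5, "ty": -2.4, "tz": 0.0, "ax": 0, "ay": 0, "az": 0.06, "claw": 1}, {"tx": 0.4, "ty": -2.5, "tz": 0.0, "ax": 0, "ay": 0, "az": 0.05, "claw": 1}, {"tx": 0.3, "ty": -2.4, "tz": 0.0, "ax": 0, "ay": 0, "az": 0.05, "claw": 1}, {"tx": 0.2, "ty": -2.5, "tz": 0.0, "ax": 0, "ay": 0, "az": 0.05, "claw": 1}, {"tx": 0.0, "ty": -2.4, "tz": 0.0, "ax": 0, "ay": 0, "az": 0.05, "claw": 1}, {"tx": -0.1, "ty": -2.5, "tz": 0.0, "ax": 0, "ay": 0, "az": 0.06, "claw": 1}, {"tx": -0.2, "ty": -2.5, "tz": 0.0, "ax": 0, "ay": 0, "az": 0.05, "claw": 1}, {"tx": -0.4, "ty": -2.4, "tz": 0.0, "ax": 0, "ay": 0, "az": 0.05, "claw": 1}] [0.443 0.101 0.24 ]
```

{"method": "drive_tool", "body": {"rows": [{"tx":0.8,"ty":-2.3,"tz":0,"ax":0,"ay":0,"az":0.05,"claw":1},{"tx":0.7,"ty":-2.4,"tz":0,"ax":0,"ay":0,"az":0.05,"claw":1},{"tx":0.5,"ty":-2.4,"tz":0,"ax":0,"ay":0,"az":0.06,"claw":1},{"tx":0.4,"ty":-2.5,"tz":0,"ax":0,"ay":0,"az":0.05,"claw":1},{"tx":0.3,"ty":-2.4,"tz":0,"ax":0,"ay":0,"az":0.05,"claw":1},{"tx":0.2,"ty":-2.5,"tz":0,"ax":0,"ay":0,"az":0.05,"claw":1},{"tx":0,"ty":-2.4,"tz":0,"ax":0,"ay":0,"az":0.05,"claw":1},{"tx":-0.1,"ty":-2.5,"tz":0,"ax":0,"ay":0,"az":0.06,"claw":1},{"tx":-0.2,"ty":-2.5,"tz":0,"ax":0,"ay":0,"az":0.05,"claw":1},{"tx":-0.4,"ty":-2.4,"tz":0,"ax":0,"ay":0,"az":0.05,"claw":1}]}}

```text
time_s: 18.97
tcp_pos: [0.4404, 0.0988, 0.2366]
ee_rot: [[-0.973, 0.229, -0.003], [0.229, 0.973, -0.001], [0.003, -0.002, -1.0]]
wrist_force: [0.4, 0.4, -0.6]
gripper_width: 0.196
gripper_force: 30.0
```

{"method": "drive_tool", "body": {"rows": [{"tx":0,"ty":0,"tz":2,"ax":0,"ay":0,"az":0,"claw":1},{"tx":0,"ty":0,"tz":2,"ax":0,"ay":0,"az":0,"claw":1},{"tx":0,"ty":0,"tz":1,"ax":0,"ay":0,"az":0,"claw":1},{"tx":0,"ty":0,"tz":0,"ax":0,"ay":0,"az":0,"claw":1},{"tx":0,"ty":0,"tz":0,"ax":0,"ay":0,"az":0,"claw":1},{"tx":0,"ty":0,"tz":0,"ax":0,"ay":0,"az":0,"claw":1},{"tx":0,"ty":0,"tz":0,"ax":0,"ay":0,"az":0,"claw":1}]}}

```text
time_s: 19.55
tcp_pos: [0.4421, 0.1007, 0.1888]
ee_rot: [[-0.974, 0.226, 0.001], [0.226, 0.974, 0.001], [-0.001, 0.001, -1.0]]
wrist_force: [1.0, -0.2, -0.1]
gripper_width: 0.198
gripper_force: 30.0
```

```bash
python3 - <<'E'
from plan import *
s=sense(); print(s['gripper_width'],s['tcp_pos'],wc(s['tcp_pos']),np.round(s['ee_rot'],3).tolist())
im,d=grab('wrist'); grab('top'); grab('side')
a=cv2.resize(im[150:290,200:360,::-1],(686,600),interpolation=cv2.INTER_CUBIC); cv2.imwrite('pics/w10.png',a)
E
```

```text
0.19752811960992106 [0.44212848 0.10071866 0.18884118] [-0.10703122 -0.00055454] [[-0.974, 0.226, 0.001], [0.226, 0.974, 0.001], [-0.001, 0.001, -1.0]]
```

View pics/w10.png

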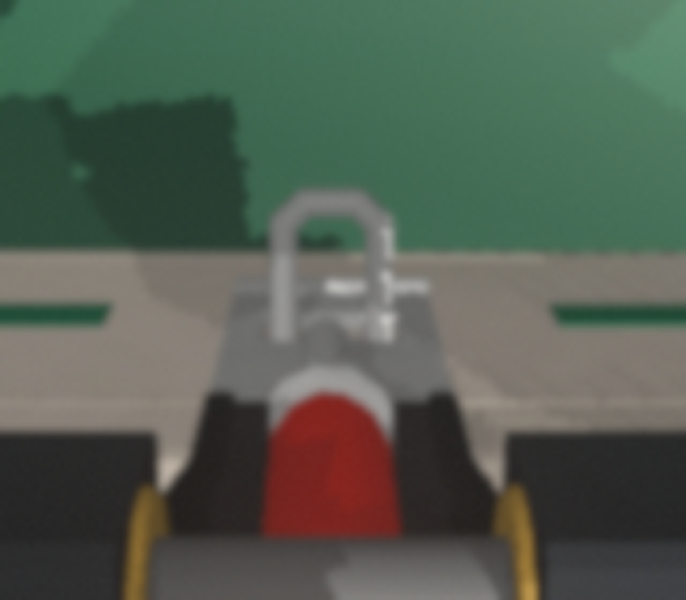

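The final close view shows the staple legs centred at column 331 and the pin collar and handle centred at column 332, so they line up laterally. The staple's outer end is at crop row 190 and the collar's front edge at row 365. I'll check the fore-aft offset.

```bash
python3 - <<'E'
from plan import *
f=load('wrist'); R=f['R'];p=f['p']; T=lambda w:(R.T@(w-p)*100).round(2)
k=4.2875; q=lambda x,y:(200+x/k,150+y/k)
print('staple end',T(world('wrist',*q(329,190),.088)),T(world('wrist',*q(331,200))))
print('legs',T(world('wrist',*q(283,270),.09)),T(world('wrist',*q(380,270),.09)))
print('tip/collar front',T(world('wrist',*q(331,366),p[2]-.0135)),[ (v,T(world('wrist',*q(331,v)))) for v in (335,345,355,375,385,400,420)])
print('collar sides',T(world('wrist',*q(270,410))),T(world('wrist',*q(393,410))))
E
```

```text
staple end [ 1.73  0.05 10.08] [1.54 0.09 9.94]
legs [-0.01 -0.96  9.88] [-0.01  1.16  9.89]
tip/collar front [0.96 0.08 1.35] [(335, array([0.23, 0.08, 4.89])), (345, array([0.21, 0.08, 4.42])), (355, array([0.18, 0.08, 3.97])), (375, array([0.82, 0.08, 1.36])), (385, array([0.67, 0.08, 1.32])), (400, array([0.71, 0.08, 0.62])), (420, array([ 0.7 ,  0.07, -0.09]))]
collar sides [ 0.84 -0.78 -0.06] [ 0.84  0.94 -0.07]
```

Fore-aft needs +3 mm along tool x, and lateral is good. Descend 80.5 mm for the collar to reach the wire, watching the force.

{"method": "drive_tool", "body": {"rows": [{"tx":0.3,"ty":0,"tz":0,"ax":0,"ay":0,"az":0,"claw":1},{"tx":0,"ty":0,"tz":1.5,"ax":0,"ay":0,"az":0,"claw":1},{"tx":0,"ty":0,"tz":1,"ax":0,"ay":0,"az":0,"claw":1},{"tx":0,"ty":0,"tz":0,"ax":0,"ay":0,"az":0,"claw":1},{"tx":0,"ty":0,"tz":0,"ax":0,"ay":0,"az":0,"claw":1},{"tx":0,"ty":0,"tz":0.7,"ax":0,"ay":0,"az":0,"claw":1},{"tx":0,"ty":0,"tz":0.7,"ax":0,"ay":0,"az":0,"claw":1},{"tx":0,"ty":0,"tz":0.7,"ax":0,"ay":0,"az":0,"claw":1},{"tx":0,"ty":0,"tz":0,"ax":0,"ay":0,"az":0,"claw":1}]}}

```text
time_s: 20.45
tcp_pos: [0.4378, 0.1006, 0.1407]
ee_rot: [[-0.974, 0.227, -0.003], [0.227, 0.974, -0.001], [0.002, -0.002, -1.0]]
wrist_force: [-0.6, -1.1, -1.2]
gripper_width: 0.195
gripper_force: 30.0
```

{"method": "drive_tool", "body": {"rows": [{"tx":0,"ty":0,"tz":0.8,"ax":0,"ay":0,"az":0,"claw":1},{"tx":0,"ty":0,"tz":0.8,"ax":0,"ay":0,"az":0,"claw":1},{"tx":0,"ty":0,"tz":0.8,"ax":0,"ay":0,"az":0,"claw":1},{"tx":0,"ty":0,"tz":0.5,"ax":0,"ay":0,"az":0,"claw":1},{"tx":0,"ty":0,"tz":0.3,"ax":0,"ay":0,"az":0,"claw":1},{"tx":0,"ty":0,"tz":0,"ax":0,"ay":0,"az":0,"claw":1},{"tx":0,"ty":0,"tz":0,"ax":0,"ay":0,"az":0,"claw":1}]}}

```text
time_s: 21.03
tcp_pos: [0.4389, 0.1011, 0.1101]
ee_rot: [[-0.974, 0.226, -0.0], [0.226, 0.974, -0.0], [0.0, -0.0, -1.0]]
wrist_force: [0.4, -0.2, -0.2]
gripper_width: 0.199
gripper_force: 30.0
```

Inserted without resistance, collar about 2 mm above the wire. I'll lower slightly, open a little, and let it seat.

{"method": "drive_tool", "body": {"rows": [{"tx":0,"ty":0,"tz":0.2,"ax":0,"ay":0,"az":0,"claw":1},{"tx":0,"ty":0,"tz":0,"ax":0,"ay":0,"az":0,"claw":1},{"tx":0,"ty":0,"tz":0,"ax":0,"ay":0,"az":0,"claw":2.5},{"tx":0,"ty":0,"tz":0,"ax":0,"ay":0,"az":0,"claw":4},{"tx":0,"ty":0,"tz":0,"ax":0,"ay":0,"az":0,"claw":4},{"tx":0,"ty":0,"tz":0,"ax":0,"ay":0,"az":0,"claw":4},{"tx":0,"ty":0,"tz":-1,"ax":0,"ay":0,"az":0,"claw":4},{"tx":0,"ty":0,"tz":-3,"ax":0,"ay":0,"az":0,"claw":4},{"tx":0,"ty":0,"tz":-3.5,"ax":0,"ay":0,"az":0,"claw":4},{"tx":0,"ty":0,"tz":-3.5,"ax":0,"ay":0,"az":0,"claw":4}]}}

```text
time_s: 21.87
tcp_pos: [0.4382, 0.1007, 0.2193]
ee_rot: [[-0.974, 0.226, -0.001], [0.226, 0.974, -0.001], [0.001, -0.001, -1.0]]
wrist_force: [1.5, 1.7, -0.7]
gripper_width: 0.454
gripper_force: 0.0
```

{"method": "drive_tool", "body": {"rows": [{"tx":0,"ty":0,"tz":0,"ax":0,"ay":0,"az":0,"claw":4},{"tx":0,"ty":0,"tz":0,"ax":0,"ay":0,"az":0,"claw":4},{"tx":0,"ty":0,"tz":0,"ax":0,"ay":0,"az":0,"claw":4}]}}

```text
time_s: 22.12
tcp_pos: [0.4382, 0.1009, 0.2177]
ee_rot: [[-0.974, 0.227, -0.001], [0.227, 0.974, 0.0], [0.001, 0.0, -1.0]]
wrist_force: [0.3, -0.4, -0.2]
gripper_width: 0.462
gripper_force: 0.0
```

```bash
python3 red.py; python3 - <<'E'
from plan import *
grab('side')
im=load('side')['im'].astype(int)
P=[]
for v in range(130,260,1):
    for u in range(230,330):
        r,g,b=im[v,u]
        if r>90 and g<60 and b<60: P.append(world('side',u,v))
P=np.array(P); L=np.c_[(P[:,:2]-C)@A,P[:,2]]; m=(abs(L[:,1])<.04)&(abs(L[:,0]+.107)<.05); L=L[m]; print('side red',len(L),L.mean(0) if len(L) else '',L.min(0),L.max(0))
h=wc([0,0])
E
python3 hasp.py | head -2
```

```text
[0.43815595 0.10088966 0.21774882] [[-0.974, 0.227, -0.001], [0.227, 0.974, 0.0], [0.001, 0.0, -1.0]] 0.46153779626207536
397 276.96725440806046 216.72544080604533 ztop 0.14528047967416916
top face 240 [0.43852467 0.10147847 0.14436497] [0.43892909 0.10136892 0.14528048] [0.01463535 0.01438245 0.00420847]
tool delta cm [-0.07087802  0.06383405  7.24677738]
side red 21 [-0.10860363 -0.00413463  0.14518785] [-0.11529112 -0.00973849  0.14078084] [-0.10330632  0.00489806  0.14795335]
22.2167 [0.43788876 0.10060069 0.2168517 ] [-0.1111 -0.0016] [-0.53616733  0.91608484 -0.08929451]
side [[-0.119, -0.01, 0.092], [-0.113, -0.008, 0.12], [-0.113, -0.0, 0.146], [-0.111, -0.01, 0.137], [-0.11, -0.019, 0.091], [-0.109, -0.012, 0.095], [-0.108, 0.018, 0.236], [-0.105, 0.0, 0.143], [-0.104, -0.008, 0.144], [-0.103, 0.021, 0.229], [-0.101, -0.011, 0.128], [-0.098, 0.002, 0.139], [-0.092, 0.004, 0.145], [-0.09, -0.014, 0.145], [-0.087, 0.007, 0.146], [-0.086, -0.01, 0.145]]
```

The handle top is at z 0.145 (expected 0.145) and centred over the loop, so the pin is seated and upright. The arm is clear, so I'm handing in.

```bash
python3 -c "
from station import finish_job; print(finish_job())"
```

```text
the job is handed in; nothing more can be done
None
```

The job is handed in at about 22 s: the bottle is upright on the blue mat, the lid shut, the hasp flat over the staple and the pin seated in the loop by my camera checks, though `finish_job()` returned no verdict.

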